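# Load the gravity stacking jig in the makerspace

### The arm

A 6-joint arm with a two-finger parallel gripper is mounted at the origin on the work surface. World frame = base frame: x ahead of the robot, y to its left, z up, the work surface at z = 0. Lengths are in mm, angles in rad, forces in N, time in s.
With the tool pointing down it reaches from about 275 to 750 mm from the base axis. Payload 10.2 kg.
Tool frame: the origin (TCP) lies between the finger pads; the fingertips stand 11 mm ahead of it and the grasp point (between the pads) lies 8 mm behind it (ctrl.tip_extent is the distance from the TCP to the fingertips, in mm); z points along the fingers, y is the direction in which the jaws open and shut (so a half turn about z gives the same grasp; the last joint's range is limited). The gripper opens to 85 mm and grips with 20 to 120 N. Pads are 22 mm wide; open, the fingers measure 114 mm over their backs; the gripper's body (76 mm by 85 mm) begins 54 mm behind the grasp point. The pads swing forward as they close: fully open they stand 13 mm farther back than shut.
Start: joints at [-1.369, 0.313, 1.498, -0, 1.331, -0.223], TCP at [216.361, -478.35, 242.294] pointing down, gripper open.
Joint ranges: [-2.94, 2.94], [-0.97, 2.17], [0.19, 2.56], [-1.23, 4.37], [0.02, 3.11], [-2.88, 2.88]. Speed limits (rad/s): [2.39, 2.39, 3.01, 3.14, 3.14, 3.14].

### API

Orientations are given as a unit quaternion [w, x, y, z].
In Python, from rig import ctrl gives the robot as it stands.
- The arm moves only by the tool apply_moves, never from a script. Its argument "commands" is a list of rows, each a list of 5 numbers: the finger opening in cm, from 0 to 8.54, then the shift along the tool's x, y, z in cm, then the turn about the tool's z in rad. In form: [[jaw, dx, dy, dz, roll], ...]. A call has 1 to 12 rows; each row shifts and turns the commanded pose from where the row before left it, along the tool's axes as they then stand; what a row does not reach is not made up. A row lasts 1/12 s, in which the tool goes at most 41.7 mm and 7.16 degrees, less where a joint would pass 70% of its speed; a pose out of reach is approached as far as the arm can. A call with a gripper value outside its range is refused whole. The fingers move at their own pace and stop on an object; "squeeze" is the grip in N (left out, the last holds). Time passes only in rows, so rows that do not move let the fingers close. It gives the time, the measured TCP pose, the force and the opening at its end, in the units of the state.
- ctrl.sense(): the state, without advancing time (a new reading comes with each control period).
- ctrl.capture(name): name is "scene" or "top" or "wrist"; returns the picture (384x512x3 uint8, red, green, blue); there is no depth.
- ctrl.camera_info(name): a dict with "fov_y" (degrees; the focal length in pixels is half the picture's height over the tangent of half this angle, whatever the lens; pixels are square), "cx", "cy" (the principal point, pixels), "camera_from_world" (4x4, takes a point from world to camera coordinates). Camera axes: x right, y down, z forward; pixel columns grow to the right and rows downward; lengths in mm; the calibration is good to about 2 mm. A picture is of the moment at which its call begins: read the wrist's pose just before it. camera_info takes no time and is no camera call; for the wrist camera it gives the pose at the moment of the call.
- ctrl.finish_job(): hands the job in, once; it reports no verdict.
The state is a dict: "time_s": time; "joints": joint angles; "dq": joint speeds; "tau": joint torques, N m; "eef_pos": TCP position; "ee_rot": TCP orientation; "force": force on the tool from outside, world axes, zero at the start; "wrist_torque": the same for the moment, N m; "grip_width": opening from 0.0 (shut) to 1.0 (fully open).
Only numpy, scipy, OpenCV 4.12 (cv2) and the standard library are available. Lean on these libraries where they do the work, as an engineer would, in place of code of your own. Each camera call takes 0.05 s, during which the arm holds its last target.

### The job

Get the stacking jig ready for drilling: first clear the waste strip out of its corner into the scrap tray, then hang the ear defenders that stand over one of the blanks on the rail, headband over the bar, and lay all the blanks one on another on the jig's sloping bed so that every one slides fully home against all three stops. Then, with the stack complete, swing the hold-down arm over so that its foot rests on the top blank. Leave the glue bottle, the filament spool and the screwdriver where they are.

Things in the scene. Friction and masses are not known exactly. Their poses are not given: they have to be found in the camera images.
- jig: stacking jig, fixed: grey bed plate on four posts, tilted 20 deg two ways; parts slide by gravity into its low corner (near the robot, to its right). The frame is that of the tilted bed: origin at the locating corner on the bed's face, 55 mm above the bench; z square out of the bed (28 deg from vertical); x uphill along a blank's 50 mm side, y uphill along its 100 mm side. Bed face: x -25 to 115, y -45 to 140 mm
- home (a point): point on the bed's face under the centre of a blank that is fully home (jig x 25, y 50, z 0 mm; axes as the jig's). A blank fully home lies flat, its 100 mm side along jig y, and touches all three stops; the blanks stack up along jig z, 8 mm each
- stops (a point): the locating corner (jig origin). Three aluminium stops, 50 mm tall square out of the bed, 12 mm thick: two with their faces at jig x = 0, covering y 0 to 42 and y 84 to 130 mm (the 42 mm gap between them is open for a finger), and one with its face at y = 0, covering x 7 to 43 mm. All stand on the low sides (negative x or y) of their faces
- holddown (a joint): hinge of the hold-down arm, rad: 1.72 = swung up, leaning back on its limit, out of the way (start), 0 = parallel to the bed, lower = further down. Not sprung (arm 0.2 kg): pushed towards the stack past its balance point at about 1.2 it falls by itself, damped, and rests with its foot on the top blank at about -0.15 (3 blanks), -0.03 (4) or 0.09 (5)
- pivot (a point): the hold-down arm's hinge axis, which runs along jig x (at jig x 25, y -31, z 60 mm), behind the stop at y = 0. From it a flat bar 14 mm wide and 12 mm thick runs to the knob; a rubber foot 66 mm along it reaches 26 mm below the bar's centre line. Up, the arm stands about square to the bed or leans back a little
- knob (a point): centre of the black ball knob, 28 mm across, at the free end of the hold-down arm, 116 mm from the hinge
- blank1: white acetal blank, flat plate 50 x 100 x 8 mm, 56 g, lying flat on the mat; all blanks are alike. Origin at the centre of its underside, x along the 50 mm side, y along the 100 mm side, z through the thickness. Slippery on the jig and on other blanks (friction about 0.13). Absent in some starts
- blank2: white acetal blank, flat plate 50 x 100 x 8 mm, 56 g, lying flat on the mat; all blanks are alike. Origin at the centre of its underside, x along the 50 mm side, y along the 100 mm side, z through the thickness. Slippery on the jig and on other blanks (friction about 0.13). Absent in some starts
- blank3: white acetal blank, flat plate 50 x 100 x 8 mm, 56 g, lying flat on the mat; all blanks are alike. Origin at the centre of its underside, x along the 50 mm side, y along the 100 mm side, z through the thickness. Slippery on the jig and on other blanks (friction about 0.13). Absent in some starts
- blank4: white acetal blank, flat plate 50 x 100 x 8 mm, 56 g, lying flat on the mat; all blanks are alike. Origin at the centre of its underside, x along the 50 mm side, y along the 100 mm side, z through the thickness. Slippery on the jig and on other blanks (friction about 0.13). Absent in some starts
- blank5: white acetal blank, flat plate 50 x 100 x 8 mm, 56 g, lying flat on the mat between the cups of the ear defenders; all blanks are alike. Origin at the centre of its underside, x along the 50 mm side, y along the 100 mm side, z through the thickness. Slippery on the jig and on other blanks (friction about 0.13)
- offcut: waste strip of the same white plastic, 18 x 100 x 8 mm, 20 g, left in the jig's locating corner against the stops. Origin at the centre of its underside, x along the 18 mm, y along the 100 mm, z through the thickness
- bin: open scrap tray, tan, fixed, 125 (x) x 165 (y) mm outside, 55 mm tall, 4 mm walls and floor. Origin at the centre of its underside
- muffs: child-size ear defenders, about 0.18 kg, 148 mm wide, 164 mm tall, standing on their two cups, headband arching over. Origin level with the cup ends, midway; x from cup to cup, z up to the headband. Cups: 42 to 74 mm either side in x, 56 mm in y, 64 mm tall. Rigid headband 24 mm wide in y
- crown (a point): middle of the underside of the headband at its top, 150 mm above the origin of the ear defenders; this rests on the bar when hung. Above it the headband has a flat padded piece 46 mm long (x), 24 mm wide (y) and 14 mm thick, which can be pinched across the 24 mm
- rail: rail for protective gear, fixed: a horizontal steel bar 14 mm thick and 220 mm long along its own y, on a post at each end. Origin on the bench under the middle of the bar; the bar's centre line is 166 mm, its top 173 mm above the bench
- mat: thin dark green bench mat, fixed, 360 (x) x 330 (y) x 3 mm, on which the blanks lie and the ear defenders stand. Origin at the centre of its underside
- glue: bystander: white glue bottle, 48 mm across, 130 mm tall, standing
- spool: bystander: small filament spool lying flat, 100 mm across, 42 mm tall
- driver: bystander: screwdriver lying on the bench

How it is judged:
By the outcome, as a careful person would: the job done as asked, in the order asked, and still so for the second after the job is handed in, with the robot touching nothing.
Of blank1, blank2, blank3, blank4 only 2 to 4 are there at a start; the rules pass over those that are not, and their reading is None.
At some moment in a run one of blank1, blank2, blank3, blank4, offcut may be knocked a few centimetres aside while the robot is not near it.
It also fails if it takes over 210 s, if anything falls off the work surface, if the arm or the gripper's body presses on something with over 40 N, if the wrist force passes 120 N, or if a joint passes its speed limit or range.

## Working session

There is one attempt and no reset: what is moved stays moved. The work goes in short steps, Python scripts to look and compute and a tool call to move; the robot and the scene stay as the last step left them, time stands still between calls to the robot, and variables do not carry over. Pictures are saved under pics/ and viewed, and the job is handed in when it is done.

Besides the shell and the picture viewer there is one more tool, called after ">>>" as name([rows], argument=value, ...), one row to a line, values as JSON. apply_moves: Moves the arm, as the interface text tells. Its arguments: {"type":"object","properties":{"commands":{"type":"array"},"squeeze":{"type":"number"}},"required":["commands"]}

```bash
ls; mkdir -p pics
python3 - <<'E'
from rig import ctrl
import cv2,numpy as np
s=ctrl.sense();print(s)
for n in ["scene","top","wrist"]:
    im=ctrl.capture(n);cv2.imwrite(f"pics/{n}0.png",im[:,:,::-1]);i=ctrl.camera_info(n);print(n,i)
E
```

```text
pics
{'time_s': 0.0, 'joints': array([-1.36938648e+00,  3.13435464e-01,  1.49843746e+00, -2.92928031e-06,
        1.33101561e+00, -2.23368064e-01]), 'dq': array([ 0.00037112, -0.00010207, -0.00019708,  0.00089049,  0.00185445,
       -0.00048662]), 'tau': array([ 1.85605390e-04, -4.12263465e+01, -2.59744066e+01, -1.75992504e-04,
        4.13195041e-03, -5.59786798e-06]), 'eef_pos': array([ 216.31491126, -478.09294397,  241.7423688 ]), 'ee_rot': array([-6.47918834e-04,  9.77529845e-01,  2.10796070e-01,  5.69126103e-06]), 'force': array([-0.06459306,  0.34062981, -1.09442369]), 'wrist_torque': array([ 0.02193461, -0.07907511,  0.01705912]), 'grip_width': 0.9965773225390034}
scene {'fov_y': 50.4243523880788, 'cx': 260.37278049622387, 'cy': 194.43840166334468, 'camera_from_world': array([[ 6.35063746e-01,  7.72442497e-01, -5.16025537e-03,
        -3.79648829e+02],
       [ 6.10059002e-01, -5.05635526e-01, -6.10049776e-01,
        -2.79035871e+02],
       [-4.73837580e-01,  3.84272435e-01, -7.92346290e-01,
         1.52992764e+03],
       [ 0.00000000e+00,  0.00000000e+00,  0.00000000e+00
[... 225 characters left out ...]
  [-9.76589960e-01,  2.35605210e-03, -2.15096488e-01,
         5.99944744e+02],
       [ 2.15089529e-01, -2.89276324e-03, -9.76590050e-01,
         1.05793496e+03],
       [ 0.00000000e+00,  0.00000000e+00,  0.00000000e+00,
         1.00000000e+00]])}
wrist {'fov_y': 62.6140932293684, 'cx': 253.50806381159538, 'cy': 193.19033117050762, 'camera_from_world': array([[ 4.10898133e-01, -9.11680504e-01, -1.17653049e-03,
        -5.24490327e+02],
       [-8.74319666e-01, -3.94424448e-01,  2.82832946e-01,
        -3.61032474e+01],
       [-2.58317335e-01, -1.15186866e-01, -9.59168463e-01,
         3.79604826e+02],
       [ 0.00000000e+00,  0.00000000e+00,  0.00000000e+00,
         1.00000000e+00]])}
```

View pics/scene0.png

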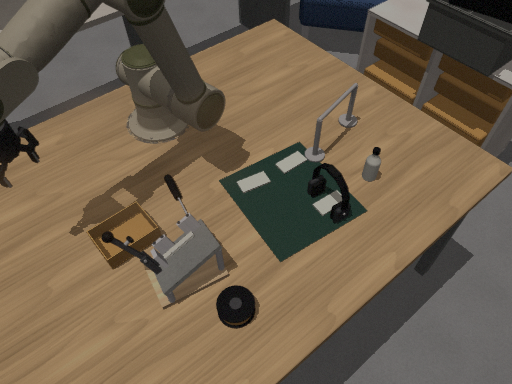

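View pics/top0.png

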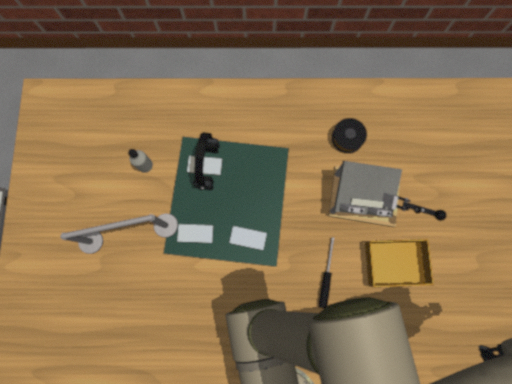

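View pics/wrist0.png

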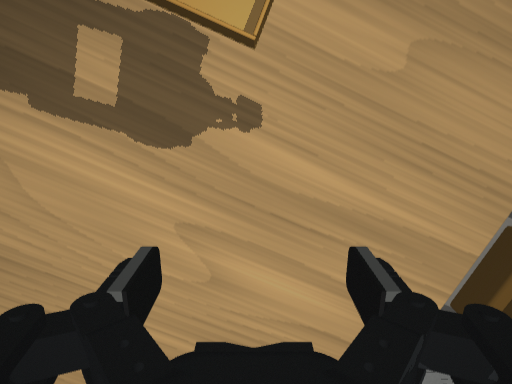

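```bash
cat > h.py <<'E'
import numpy as np,cv2
from scipy.spatial.transform import Rotation as R
from rig import ctrl
def K(i): 
    f=192/np.tan(np.radians(i["fov_y"]/2)); return f,i["cx"],i["cy"]
def ray(i,u,v):
    f,cx,cy=K(i);T=np.array(i["camera_from_world"]);Rm=T[:3,:3]
    o=-Rm.T@T[:3,3];d=Rm.T@np.array([(u-cx)/f,(v-cy)/f,1]);return o,d/np.linalg.norm(d)
def onz(i,u,v,z):
    o,d=ray(i,u,v);return o+d*(z-o[2])/d[2]
def proj(i,P):
    f,cx,cy=K(i);T=np.array(i["camera_from_world"]);p=np.atleast_2d(P)@T[:3,:3].T+T[:3,3]
    return np.c_[f*p[:,0]/p[:,2]+cx,f*p[:,1]/p[:,2]+cy]
def tri(a,b):
    (o1,d1),(o2,d2)=a,b
    A=np.c_[d1,-d2];t=np.linalg.lstsq(A,o2-o1,rcond=None)[0]
    p,q=o1+t[0]*d1,o2+t[1]*d2;return (p+q)/2,np.linalg.norm(p-q)
def rot(s=None):
    s=s or ctrl.sense();q=s["ee_rot"];return R.from_quat([q[1],q[2],q[3],q[0]])
def plan(P,yaw=None):
    """world TCP target, jaw direction yaw (world angle of tool y, mod pi)"""
    s=ctrl.sense();r=rot(s).as_matrix()
    d=r.T@(np.array(P)-s["eef_pos"])/10
    y=np.arctan2(r[1,1],r[0,1]);dr=0
    if yaw is not None: dr=-((yaw-y+np.pi/2)%np.pi-np.pi/2)
    print("pos",s["eef_pos"].round(1),"tool-d cm",d.round(2),"jawyaw",round(y,3),"roll",round(dr,3),"F",s["force"].round(1),"g",round(s["grip_width"],3),"t",s["time_s"],"j6",s["joints"][5].round(2))
def snap(n,name,crop=None,sc=1):
    i=ctrl.camera_info(n);im=ctrl.capture(n)[:,:,::-1].copy();np.save(f"pics/{name}.npy",im)
    if crop: im=im[crop[1]:crop[3],crop[0]:crop[2]]
    cv2.imwrite(f"pics/{name}.png",cv2.resize(im,None,fx=sc,fy=sc,interpolation=cv2.INTER_CUBIC));return i,im
E
python3 - <<'E'
from h import *
print(ctrl.tip_extent)
a=cv2.imread("pics/top0.png");b=cv2.imread("pics/scene0.png")
cv2.imwrite("pics/t1.png",cv2.resize(a[100:280,310:460],None,fx=4,fy=3.33*1.2,interpolation=cv2.INTER_CUBIC)[:600*1])
cv2.imwrite("pics/t1.png",cv2.resize(a[110:255,310:460],None,fx=4,fy=4,interpolation=cv2.INTER_CUBIC))
cv2.imwrite("pics/s1.png",cv2.resize(b[165:315,85:265],None,fx=4,fy=4,interpolation=cv2.INTER_CUBIC))
cv2.imwrite("pics/t2.png",cv2.resize(a[120:270,50:300],None,fx=3,fy=3,interpolation=cv2.INTER_CUBIC))
cv2.imwrite("pics/s2.png",cv2.resize(b[70:260,210:400],None,fx=3,fy=3,interpolation=cv2.INTER_CUBIC))
E
```

```text
11.0
```

View pics/t1.png

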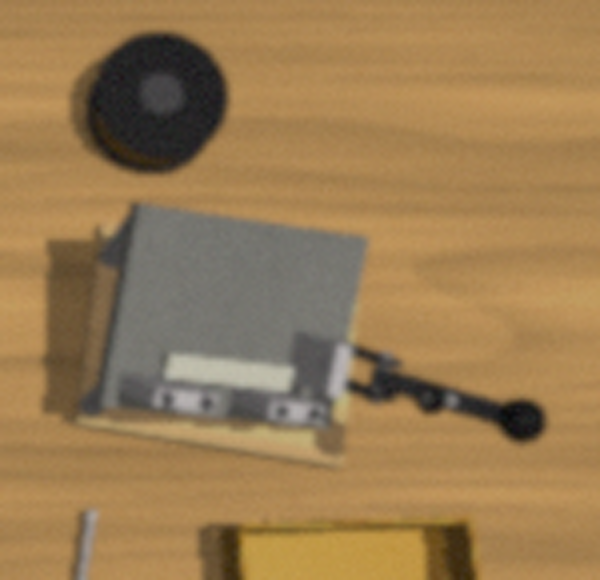

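View pics/s1.png

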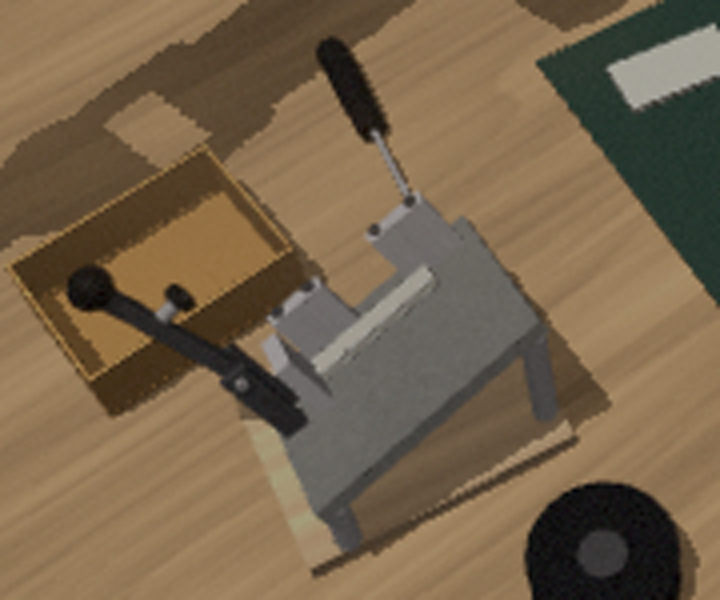

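View pics/t2.png

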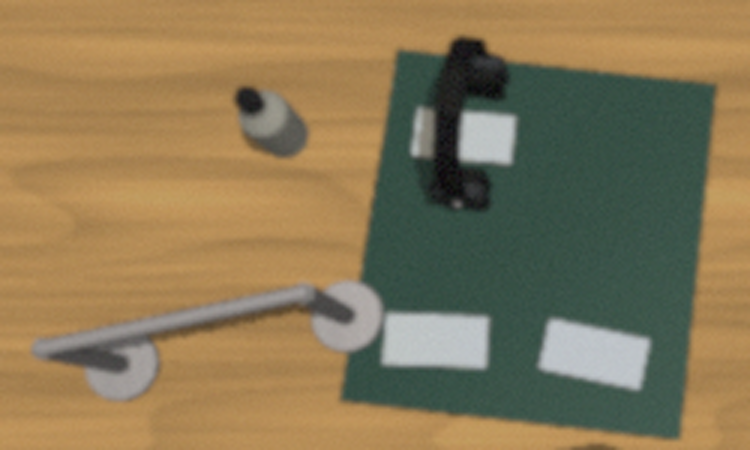

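View pics/s2.png

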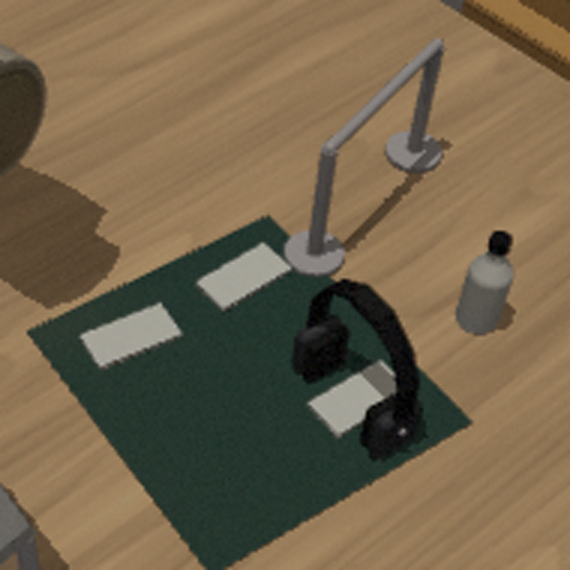

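```bash
cat > jig.py <<'E'
from h import *
def jigR(yaw,order):
    a=np.radians(20)
    return R.from_euler('z',yaw).as_matrix()@(R.from_euler('YX' if order else 'XY',[-a,a] if order else [a,-a]).as_matrix())
E
python3 - <<'E'
from jig import *
from scipy.optimize import least_squares
it=ctrl.camera_info("top");isc=ctrl.camera_info("scene")
t=lambda x,y:(x/4+310,y/4+110); s=lambda x,y:(x/4+85,y/4+165)
T={(115,140,0):t(138,205),(115,-45,0):t(368,238),(-25,140,0):t(103,408),(18,100,8):t(168,352),(18,0,8):t(295,366)}
S={(115,140,0):s(548,328),(115,-45,0):s(318,505),(-25,140,0):s(460,222),(18,100,8):s(436,276)}
for k in [(115,140,0),(115,-45,0),(-25,140,0),(18,100,8)]:
    print(k,tri(ray(it,*T[k]),ray(isc,*S[k])))
for o in (0,1):
  def f(p):
    M=jigR(p[2],o);q=[]
    for i,D in((it,T),(isc,S)):
        for k,uv in D.items(): q+=list(proj(i,M@np.array(k)+[p[0],p[1],55])[0]-uv)
    return np.array(q)
  r=least_squares(f,[350,-200,0],loss='soft_l1');print(o,r.x,r.cost);print(f(r.x).reshape(-1,2).round(1).tolist())
  print(jigR(r.x[2],o).round(3))
# knob, rail, muffs etc
print("knob",tri(ray(it,*t(521,420)),ray(isc,*s(90,288))))
E
```

```text
(115, 140, 0) (array([ 660.66721925, -181.20196535,  132.87971396]), np.float64(5.377493912631806))
(115, -45, 0) (array([ 648.68838856, -352.81484748,   87.57414273]), np.float64(2.796778204525494))
(-25, 140, 0) (array([ 528.29129681, -162.82172309,   85.42425403]), np.float64(0.4046146210612812))
(18, 100, 8) (array([ 564.46421565, -205.25407965,  101.70896447]), np.float64(1.4345679390838653))
0 [ 360.25258949 -203.78801021   -7.12000307] 619.5726520925977
[[11.3, 50.4], [-6.0, 93.1], [-22.9, 30.5], [-16.8, 47.3], [-26.5, 70.7], [-39.3, -31.4], [-37.6, -70.3], [2.2, -31.8], [-10.4, -38.6]]
[[ 0.543  0.698 -0.468]
 [-0.776  0.629  0.039]
 [ 0.321  0.342  0.883]]
1 [ 5.46513574e+02 -2.96243810e+02 -1.63823785e-01] 6.566139165254193
[[-0.3, -0.4], [-0.2, -0.4], [-0.7, -0.5], [0.2, 0.1], [-0.5, 0.1], [-1.8, -1.7], [-0.7, 3.0], [0.6, -1.7], [-0.7, 0.5]]
[[ 0.927  0.038 -0.373]
 [-0.153  0.946 -0.285]
 [ 0.342  0.321  0.883]]
knob (array([ 501.54524155, -394.91022658,  204.01054239]), np.float64(0.5189328368557423))
```

Run:
```python
from jig import *
from scipy.optimize import least_squares
it=ctrl.camera_info("top");isc=ctrl.camera_info("scene")
t=lambda x,y:(x/4+310,y/4+110); s=lambda x,y:(x/4+85,y/4+165)
kn=(25,-31+116*np.cos(1.72),60+116*np.sin(1.72))
T={(115,140,0):t(138,205),(115,-45,0):t(368,238),(-25,140,0):t(103,408),(18,100,8):t(168,352),(18,0,8):t(295,366),kn:t(521,420)}
S={(-25,140,0):s(460,222),(18,100,8):s(436,276),kn:s(90,288)}
for o in (0,1):
  def f(p):
    M=jigR(p[2],o);q=[]
    for i,D in((it,T),(isc,S)):
        for k,uv in D.items(): q+=list(proj(i,M@np.array(k)+[p[0],p[1],55])[0]-uv)
    return np.array(q)
  r=least_squares(f,[546,-296,-.16],loss='soft_l1');print(o,r.x,r.cost);print(f(r.x).reshape(-1,2).round(1).tolist())
  M=jigR(r.x[2],o);print("knob",M@kn+[r.x[0],r.x[1],55]); print(M.round(3))
# overlay
im=cv2.imread("pics/scene0.png")
# blanks
a=cv2.imread("pics/top0.png");m=((a.min(2)>150)).astype(np.uint8)
b=cv2.imread("pics/scene0.png")
for c in cv2.findContours(m,0,2)[0]:
    if cv2.contourArea(c)>60:
        (x,y),wh,an=cv2.minAreaRect(c);P=onz(it,x,y,11);bx=cv2.boxPoints(((x,y),wh,an));Q=[onz(it,u,v,11)[:2] for u,v in bx];print((x,y),wh,an,P.round(1),np.linalg.norm(Q[0]-Q[1]).round(),np.linalg.norm(Q[1]-Q[2]).round(), [round(np.arctan2(*(Q[k+1]-Q[k])[::-1]),3) for k in(0,1)])
T3=lambda x,y:(x/3+50,y/3+120); S3=lambda x,y:(x/3+210,y/3+70)
print("rail R end top",tri(ray(it,*T3(307,292)),ray(isc,*S3(330,152))))
print("rail L end top",tri(ray(it,*T3(40,349)),ray(isc,*S3(439,44))))
for z in(166,):print(onz(it,*T3(307,292),z),onz(it,*T3(40,349),z),onz(isc,*S3(330,152),z),onz(isc,*S3(439,44),z))
# base discs
print("disc",onz(it,*T3(347,316),3),onz(it,*T3(122,367),3),onz(isc,*S3(315,253),3),onz(isc,*S3(415,152),3))
print("band",onz(it,*T3(450,120),160))
```

```text
0 [ 5.44527003e+02 -2.95012666e+02 -5.59473904e-02] 4.529450270743352
[[0.4, -0.6], [-0.5, 0.6], [-0.7, -0.7], [0.3, 0.1], [-0.7, 0.7], [0.2, -0.2], [0.6, -2.4], [-0.9, 0.0], [-0.4, 1.5]]
knob [ 502.48290512 -397.23116015  200.80848606]
[[ 0.932  0.053 -0.359]
 [-0.169  0.938 -0.302]
 [ 0.321  0.342  0.883]]
1 [ 5.45767866e+02 -2.96577446e+02 -1.67351215e-01] 2.151444299392509
[[0.0, -0.2], [0.1, -0.1], [-0.6, -0.4], [0.3, 0.3], [-0.3, 0.3], [-0.1, 0.0], [0.4, -1.7], [-0.9, 0.4], [-0.2, 0.6]]
knob [ 501.62515266 -395.69811223  202.3192309 ]
[[ 0.927  0.041 -0.374]
 [-0.157  0.946 -0.284]
 [ 0.342  0.321  0.883]]
(92.19229125976562, 244.03843688964844) (11.926054954528809, 21.91065788269043) 56.3099365234375 [448.3 529.4  11. ] 61.0 36.0 [np.float64(-0.957), np.float64(-2.498)]
(247.6604766845703, 237.61276245117188) (33.78571701049805, 16.892858505249023) 11.88865852355957 [465.6  81.1  11. ] 49.0 98.0 [np.float64(-0.195), np.float64(-1.781)]
(194.79315185546875, 233.08493041992188) (33.939693450927734, 16.76628303527832) 2.12109637260437 [479.1 234.6  11. ] 49.0 99.0 [np.float64(0.0
[... 344 characters left out ...]
 np.float64(-1.687)]
(212.0, 165.5) (15.0, 16.0) 90.0 [682.5 189.5  11. ] 48.0 47.0 [np.float64(-1.573), np.float64(-3.122)]
rail R end top (array([504.20127671, 319.98948707, 162.25860091]), np.float64(2.177621439756862))
rail L end top (array([456.32892551, 539.85673622, 164.53286422]), np.float64(1.9816732726118194))
[503.02616491 318.01889388 166.        ] [455.62383648 538.19298911 166.        ] [507.24913213 317.89973792 166.        ] [457.66846515 539.41524588 166.        ]
disc [502.91578946 322.1496179    3.        ] [453.90827305 537.61233667   3.        ] [501.39338462 324.631831     3.        ] [457.32265935 539.45337767   3.        ]
band [655.62483296 202.81960136 160.        ]
```

```bash
cat >> jig.py <<'E'
JM=jigR(-0.1674,1);JO=np.array([545.8,-296.6,55.])
j2w=lambda p:np.asarray(p)@JM.T+JO
w2j=lambda p:(np.asarray(p)-JO)@JM
def fingers(M,yaw,op,thick=14.5,L=60):
    """M world tip-plane midpoint; returns sample pts per finger (jig coords); side -1/+1 along jaw dir"""
    c=np.array([np.cos(yaw),np.sin(yaw),0]);p=np.array([-c[1],c[0],0]);out=[]
    for s in(-1,1):
        g=np.array(np.meshgrid(np.linspace(0,thick,8),np.linspace(-11,11,9),np.linspace(0,L,31))).reshape(3,-1).T
        out.append(w2j(np.array(M)+s*(op/2+g[:,:1])*c+g[:,1:2]*p+g[:,2:]*[0,0,1.]))
    return out
def boxd(q,lo,hi):
    lo,hi=np.array(lo),np.array(hi);d=np.maximum(np.maximum(lo-q,q-hi),0);o=np.linalg.norm(d,axis=1)
    ins=np.minimum(q-lo,hi-q).min(1);return np.where(ins>0,-ins,o).min()
ST={'x1':((-12,0,0),(0,42,50)),'x2':((-12,84,0),(0,130,50)),'y':((7,-12,0),(43,0,50))}
STRIP=((0,0,0),(18,100,8))
E
python3 - <<'E'
from jig import *
best=[]
for yaw in np.arange(-1.0,-.45,.05):
  for op in (40,44,48,52,56):
    for thick in (8,14.5):
     for mx in range(4,24,2):
      for my in range(24,60,2):
        M=j2w([mx,my,0.]);c=np.array([np.cos(yaw),np.sin(yaw),0]);p=np.array([-c[1],c[0],0])
        # lowest tip height: all tip corners above bed +1
        cs=[M+s*(op/2+t)*c+u*p for s in(-1,1) for t in(0,thick) for u in(-11,11)]
        n=JM[:,2]
        inb=[(-25<w2j(q)[0]<115) for q in cs]
        h=max(-((q-JO)@n)/n[2] for q,b in zip(cs,inb) if b)
        M=M+[0,0,h+1]
        F=fingers(M,yaw,op,thick)
        cl=min(min(boxd(f,*b) for b in ST.values()) for f in F)
        if cl<1.5: continue
        sc=min(boxd(f,*STRIP) for f in F)
        if sc<0.5: continue
        # overlap of tip below strip top on F1 at low face: jig z of tip inner corners
        z1=[w2j(M-op/2*c+u*p)[2] for u in(-11,0,11)]
        z2=[w2j(M+op/2*c+u*p)[2] for u in(-11,0,11)]
        best.append((thick,round(max(z1[2],z2[2]),1),np.round(z1,1).tolist(),np.round(z2,1).tolist(),round(yaw,2),op,mx,my,round(cl,1),round(sc,1)))
for t in(8,14.5):
    b=sorted([x for x in best if x[0]==t],key=lambda x:x[1]); 
    print(len(b)); [print(x) for x in b[:8]]
E
```

```text
1175
(8, np.float64(1.5), [11.8, 6.6, 1.5], [11.3, 6.1, 1.0], np.float64(-0.9), 48, 4, 30, np.float64(2.6), np.float64(0.8))
(8, np.float64(1.5), [11.8, 6.6, 1.5], [11.3, 6.1, 1.0], np.float64(-0.9), 48, 4, 32, np.float64(4.6), np.float64(0.8))
(8, np.float64(1.5), [11.8, 6.6, 1.5], [11.3, 6.1, 1.0], np.float64(-0.9), 48, 4, 34, np.float64(6.6), np.float64(0.8))
(8, np.float64(1.5), [11.8, 6.6, 1.5], [11.3, 6.1, 1.0], np.float64(-0.9), 48, 4, 36, np.float64(5.5), np.float64(0.8))
(8, np.float64(1.5), [11.8, 6.6, 1.5], [11.3, 6.1, 1.0], np.float64(-0.9), 48, 4, 38, np.float64(4.0), np.float64(0.8))
(8, np.float64(1.5), [11.8, 6.6, 1.5], [11.3, 6.1, 1.0], np.float64(-0.9), 48, 4, 40, np.float64(2.6), np.float64(0.8))
(8, np.float64(1.5), [11.8, 6.7, 1.5], [11.3, 6.1, 1.0], np.float64(-0.9), 52, 4, 32, np.float64(3.2), np.float64(2.1))
(8, np.float64(1.5), [11.8, 6.7, 1.5], [11.3, 6.1, 1.0], np.float64(-0.9), 52, 4, 34, np.float64(4.9), np.float64(2.1))
457
(14.5, np.float64(2.9), [13.1, 8.0, 2.9], [11.7, 6.5, 1.4], np.float64(-0.85), 44, 4, 32, np.float64(2.5), np.float64(0.7))
(14.5, 
[... 156 characters left out ...]
], [12.0, 6.8, 1.7], np.float64(-0.8), 40, 4, 34, np.float64(1.8), np.float64(0.6))
(14.5, np.float64(4.0), [14.2, 9.1, 4.0], [12.0, 6.8, 1.7], np.float64(-0.8), 40, 4, 36, np.float64(2.1), np.float64(0.6))
(14.5, np.float64(4.2), [14.5, 9.3, 4.2], [12.0, 6.8, 1.7], np.float64(-0.8), 44, 4, 32, np.float64(2.3), np.float64(2.0))
(14.5, np.float64(4.2), [14.5, 9.3, 4.2], [12.0, 6.8, 1.7], np.float64(-0.8), 44, 4, 34, np.float64(1.6), np.float64(2.0))
(14.5, np.float64(4.4), [14.7, 9.6, 4.4], [12.0, 6.8, 1.7], np.float64(-0.8), 48, 6, 32, np.float64(2.4), np.float64(1.5))
(14.5, np.float64(5.3), [15.4, 10.3, 5.3], [12.2, 7.1, 2.0], np.float64(-0.75), 40, 4, 36, np.float64(1.9), np.float64(1.5))
```

Run:
```python
from jig import *
print(j2w([5,34,0]))
P=j2w([5,34,0]);P[2]=260;plan(P,-.88)
i=ctrl.camera_info("wrist");T=i["camera_from_world"];print("cam in tool",rot().as_matrix().T@(-T[:3,:3].T@T[:3,3]-ctrl.sense()["eef_pos"]))
```

```text
[ 551.83454717 -265.21723268   67.63749008]
pos [ 216.3 -478.2  241.9] tool-d cm [39.34 -5.58 -1.8 ] jawyaw -1.146 roll -0.266 F [ 0.4 -0.7  0.7] g 1.002 t 0.15 j6 -0.22
cam in tool [ 7.20075689e+01  7.58318313e-02 -1.31775560e+02]
```

>>> apply_moves([
  [8.5,3.28,-0.465,-0.3,0],
  [8.5,3.28,-0.465,-0.3,0],
  [8.5,3.28,-0.465,-0.3,0],
  [8.5,3.28,-0.465,-0.3,0],
  [8.5,3.28,-0.465,-0.3,0],
  [8.5,3.28,-0.465,-0.3,0],
  [8.5,3.28,-0.465,0,0],
  [8.5,3.28,-0.465,0,0],
  [8.5,3.28,-0.465,0,0],
  [8.5,3.28,-0.465,0,0],
  [8.5,3.28,-0.465,0,0],
  [8.5,3.28,-0.465,0,0],
], squeeze=30)

```text
time_s: 1.15
eef_pos: [553.2, -264.1, 260.0]
ee_rot: [-0.0, 0.978, 0.211, -0.0]
force: [-0.1, -0.6, 0.9]
grip_width: 0.997
```

>>> apply_moves([
  [4.8,0,0,0,-0.09],
  [4.8,0,0,0,-0.09],
  [4.8,0,0,0,-0.086],
  [4.8,0,0,0,0],
  [4.8,0,0,0,0],
  [4.8,0,0,0,0],
])

```text
time_s: 1.65
eef_pos: [551.9, -265.4, 260.2]
ee_rot: [-0.0, 0.941, 0.337, -0.0]
force: [0.5, -0.4, -0.3]
grip_width: 0.565
```

Run:
```python
from jig import *
P=j2w([5,34,0]);P[2]=150;plan(P,-.88)
snap("wrist","w1")
```

```text
pos [ 551.9 -265.4  260.2] tool-d cm [ 0.000e+00 -1.000e-02  1.102e+01] jawyaw -0.883 roll -0.003 F [ 0.5 -0.4 -0.3] g 0.565 t 1.65 j6 0.24
```

View pics/w1.png

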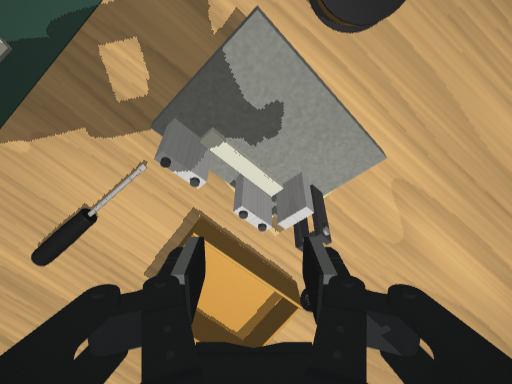

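```bash
cat > ov.py <<'E'
from jig import *
def overlay(n,name,sc=1.5,M=None,O=None):
    i,im=snap(n,name+"_raw");M=JM if M is None else M;O=JO if O is None else O
    im=cv2.resize(im,None,fx=sc,fy=sc)
    J=lambda p:np.asarray(p,float)@M.T+O
    def poly(pts,col):
        q=(proj(i,J(pts))*sc).astype(int);cv2.polylines(im,[q],True,col,1)
    poly([(-25,-45,0),(115,-45,0),(115,140,0),(-25,140,0)],(0,0,255))
    for a,b in ((0,42),(84,130)): poly([(0,a,50),(0,b,50),(-12,b,50),(-12,a,50)],(255,0,0))
    poly([(7,0,50),(43,0,50),(43,-12,50),(7,-12,50)],(255,0,0))
    poly([(0,0,8),(18,0,8),(18,100,8),(0,100,8)],(0,255,0))
    poly([(0,0,24),(50,0,24),(50,100,24),(0,100,24)],(255,255,0))
    cv2.imwrite(f"pics/{name}.png",im)
E
python3 -c "
from ov import *
overlay('wrist','w2')"
```

```text
(no output)
```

View pics/w2.png

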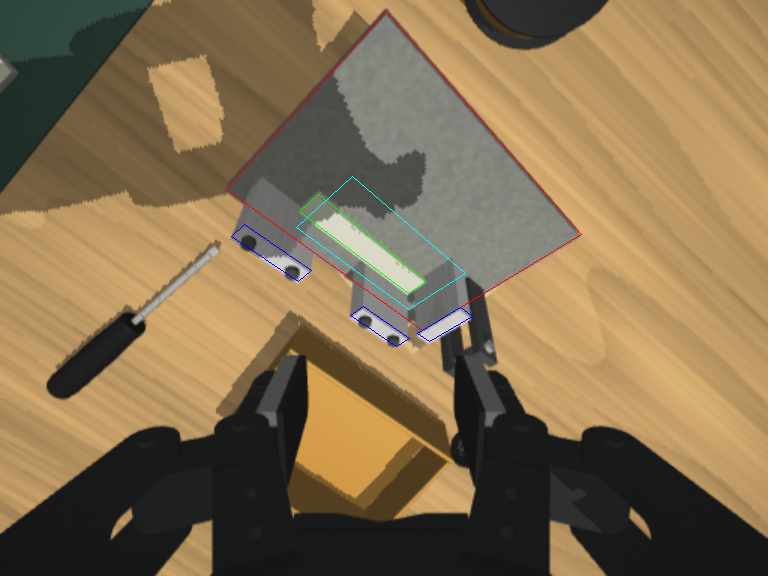

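>>> apply_moves([
  [4.8,0,0,2,0],
  [4.8,0,0,3,0],
  [4.8,0,0,3,0],
  [4.8,0,0,3,0],
  [4.8,0,0,3,0],
  [4.8,0,0,2,0],
  [4.8,0,0,0,0],
  [4.8,0,0,0,0],
])

```text
time_s: 2.42
eef_pos: [551.9, -265.4, 100.4]
ee_rot: [-0.0, 0.941, 0.338, -0.0]
force: [0.1, 0.7, 1.1]
grip_width: 0.56
```

Run:
```python
from ov import *
P=j2w([5,34,0]);P[2]=90;plan(P,-.88)
overlay("wrist","w3");i,im=snap("scene","s3",(100,160,260,310),4)
```

```text
pos [ 551.9 -265.4  100.4] tool-d cm [ 0.   -0.02  1.04] jawyaw -0.881 roll -0.001 F [0.1 0.7 1.1] g 0.56 t 2.4167 j6 0.24
```

View pics/w3.png

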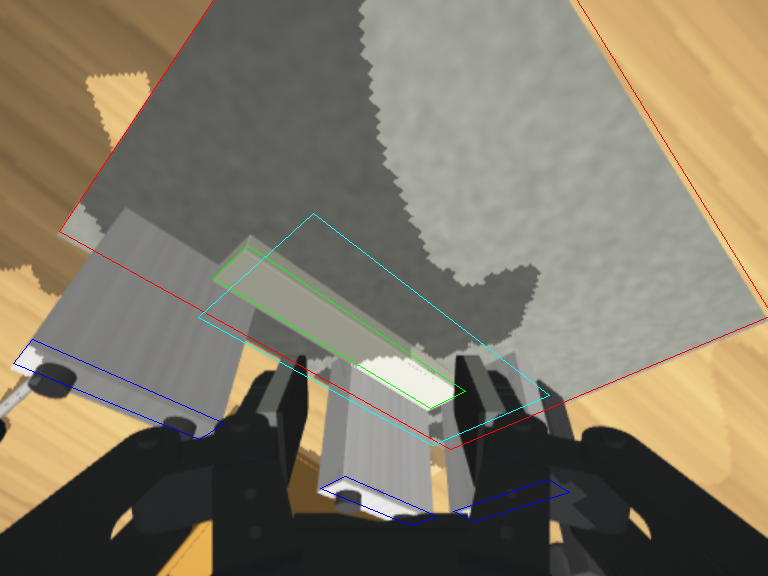

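View pics/s3.png

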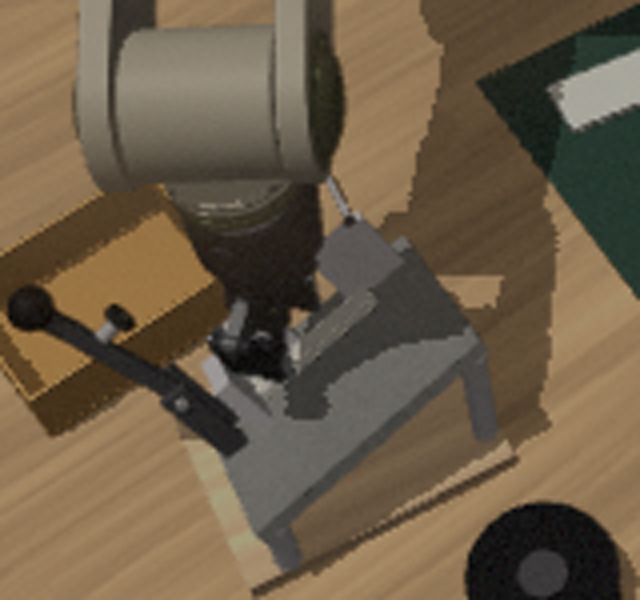

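>>> apply_moves([
  [4.8,0,0,0.2,0],
  [4.8,0,0,0.2,0],
  [4.8,0,0,0.2,0],
  [4.8,0,0,0.2,0],
  [4.8,0,0,0.2,0],
  [4.8,0,0,0,0],
])

```text
time_s: 3.02
eef_pos: [553.6, -266.6, 93.1]
ee_rot: [0.003, 0.941, 0.338, 0.002]
force: [2.6, -2.2, 13.4]
grip_width: 0.562
```

>>> apply_moves([
  [4.8,0,0,0.1,0],
  [4.8,0,0,0.1,0],
  [4.8,0,0,0,0],
])

```text
time_s: 3.27
eef_pos: [554.3, -267.2, 92.6]
ee_rot: [0.004, 0.941, 0.338, 0.003]
force: [3.7, -3.9, 21.7]
grip_width: 0.563
```

>>> apply_moves([
  [4.8,0,0,0.1,0],
  [4.8,0,0,0.1,0],
  [4.8,0,0,0,0],
])

```text
time_s: 3.52
eef_pos: [555.3, -268.0, 92.1]
ee_rot: [0.005, 0.941, 0.338, 0.004]
force: [5.8, -5.3, 29.2]
grip_width: 0.564
```

>>> apply_moves([
  [4.8,0,0,-0.4,0],
  [4.8,0,0,-0.7,0],
  [4.8,0,0,0,0],
])

```text
time_s: 3.77
eef_pos: [552.3, -265.5, 98.5]
ee_rot: [0.001, 0.941, 0.339, 0.0]
force: [-0.3, 0.6, 0.5]
grip_width: 0.565
```

Run:
```python
from ov import *
P=j2w([5,34,0]);P[2]=90;plan(P,-.88)
s=ctrl.sense();r=rot(s).as_matrix()
for n,p in dict(x2a=(0,84,50),x2b=(-12,84,50),x1a=(0,42,50),x1b=(-12,42,50),ya=(7,0,50),yb=(43,0,50)).items():
    print(n,(r.T@(j2w(p)-s["eef_pos"])).round(1))
snap("wrist","w4",(100,180,420,384),2.4)
```

```text
pos [ 552.3 -265.5   98.5] tool-d cm [-0.02 -0.05  0.85] jawyaw -0.88 roll -0.0 F [-0.3  0.6  0.5] g 0.565 t 3.7667 j6 0.24
x2a [  5.1 -40.2 -27.7]
x2b [ -2.3 -48.7 -23.6]
x1a [-21.6 -10.7 -14.1]
x1b [-29.  -19.2 -10. ]
ya [-44.   23.8  -3. ]
yb [-21.8  49.4 -15.2]
```

View pics/w4.png

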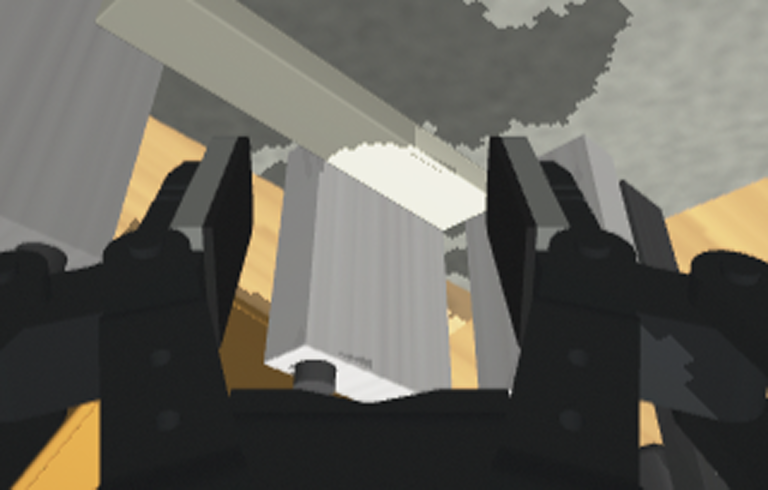

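```bash
cat > srch.py <<'E'
from jig import *
def fingers2(M,yaw,op,t1,t2,hk):
    c=np.array([np.cos(yaw),np.sin(yaw),0]);p=np.array([-c[1],c[0],0]);out=[]
    def blk(s,t,w,z0,z1):
        g=np.array(np.meshgrid(np.linspace(0,t,8),np.linspace(-w,w,9),np.linspace(z0,z1,16))).reshape(3,-1).T
        return w2j(np.array(M)+s*(op/2+g[:,:1])*c+g[:,1:2]*p+g[:,2:]*[0,0,1.])
    return [np.vstack([blk(s,t1,11,0,hk),blk(s,t2,13,hk,62)]) for s in(-1,1)]
if __name__=="__main__":
  n=JM[:,2]
  for t1,t2,hk in((8,22,25),(10,25,25),(12,18,25)):
   best=[]
   for yaw in np.arange(-1.3,-.3,.08):
    for op in range(36,72,4):
     for mx in range(-12,24,3):
      for my in range(18,54,3):
        M=j2w([mx,my,0.]);c=np.array([np.cos(yaw),np.sin(yaw),0]);p=np.array([-c[1],c[0],0])
        cs=[M+s*(op/2+t)*c+u*p for s in(-1,1) for t in(0,t1) for u in(-11,11)]
        h=max([-((q-JO)@n)/n[2] for q in cs if -25<w2j(q)[0]<115])
        M=M+[0,0,h+1]
        z1=w2j(M-op/2*c+11*p)[2];z2=w2j(M+op/2*c+11*p)[2]
        if max(z1,z2)>5.5: continue
        F=fingers2(M,yaw,op,t1,t2,hk)
        if min(boxd(f,*STRIP) for f in F)<.5: continue
        cl=min(min(boxd(f,*b) for b in ST.values()) for f in F)
        best.append((round(cl,1),round(max(z1,z2),1),round(yaw,2),op,mx,my,M.round(1).tolist()))
   best.sort(key=lambda x:-x[0]);print(t1,t2,hk);[print(x) for x in best[:5]]
E
python3 srch.py
```

```text
8 22 25
(np.float64(0.2), np.float64(5.3), np.float64(-0.74), 44, 0, 27, [546.9, -271.1, 73.3])
(np.float64(-0.4), np.float64(3.4), np.float64(-0.82), 44, 3, 27, [549.7, -271.5, 73.1])
(np.float64(-0.4), np.float64(5.3), np.float64(-0.74), 44, 0, 30, [547.0, -268.2, 74.3])
(np.float64(-0.4), np.float64(5.3), np.float64(-0.74), 44, 3, 30, [549.8, -268.7, 75.3])
(np.float64(-0.8), np.float64(5.0), np.float64(-0.74), 40, 3, 30, [549.8, -268.7, 75.1])
10 25 25
(np.float64(0.1), np.float64(5.5), np.float64(-0.74), 44, 0, 27, [546.9, -271.1, 73.5])
(np.float64(-1.0), np.float64(5.1), np.float64(-0.74), 40, 3, 30, [549.8, -268.7, 75.3])
(np.float64(-1.0), np.float64(5.5), np.float64(-0.74), 44, 0, 30, [547.0, -268.2, 74.5])
(np.float64(-1.1), np.float64(5.5), np.float64(-0.74), 44, 3, 27, [549.7, -271.5, 74.5])
(np.float64(-1.3), np.float64(5.5), np.float64(-0.74), 44, 0, 24, [546.8, -273.9, 72.5])
12 18 25
(np.float64(1.2), np.float64(1.5), np.float64(-0.9), 44, 3, 30, [549.8, -268.7, 72.9])
(np.float64(0.5), np.float64(3.6), np.float64(-0.82), 44, 3, 30, [549.8, -268.7, 74.3])
(np.float64(0.4), np.float64(3.7), np.float64(-0.82), 48, 6, 30, [552.6, -269.2, 75.5])
(np.float64(0.3), np.float64(3.4), np.float64(-0.82), 40, 3, 33, [549.9, -265.9, 75.2])
(np.float64(-0.0), np.float64(5.3), np.float64(-0.74), 40, 3, 33, [549.9, -265.9, 76.5])
```

Run:
```python
from jig import *
plan([549.5,-269.5,92],-.82)
```

```text
pos [ 552.  -265.3   97.6] tool-d cm [-0.46  0.17  0.56] jawyaw -0.88 roll -0.06 F [-0.2  0.3 -0.2] g 0.564 t 3.8167 j6 0.24
```

>>> apply_moves([
  [4.4,-0.23,0.09,0,0],
  [4.4,-0.23,0.09,0,0],
  [4.4,0,0,0,-0.06],
  [4.4,0,0,0.2,0],
  [4.4,0,0,0.2,0],
  [4.4,0,0,0,0],
])

```text
time_s: 4.32
eef_pos: [549.2, -269.5, 92.4]
ee_rot: [-0.001, 0.931, 0.366, -0.0]
force: [-0.1, 0.2, 0.4]
grip_width: 0.517
```

>>> apply_moves([
  [4.4,0,0,0.1,0],
  [4.4,0,0,0.1,0],
  [4.4,0,0,0.1,0],
  [4.4,0,0,0,0],
])

```text
time_s: 4.65
eef_pos: [549.5, -269.6, 90.1]
ee_rot: [-0.0, 0.93, 0.367, -0.0]
force: [-0.4, 0.2, 0.0]
grip_width: 0.516
```

Run:
```python
from ov import *
plan([549.5,-269.5,85],-.82)
snap("wrist","w5",(100,180,420,384),2.4)
```

```text
pos [ 549.5 -269.6   90.1] tool-d cm [ 0.   -0.01  0.51] jawyaw -0.82 roll -0.0 F [-0.4  0.2  0. ] g 0.516 t 4.65 j6 0.17
```

View pics/w5.png

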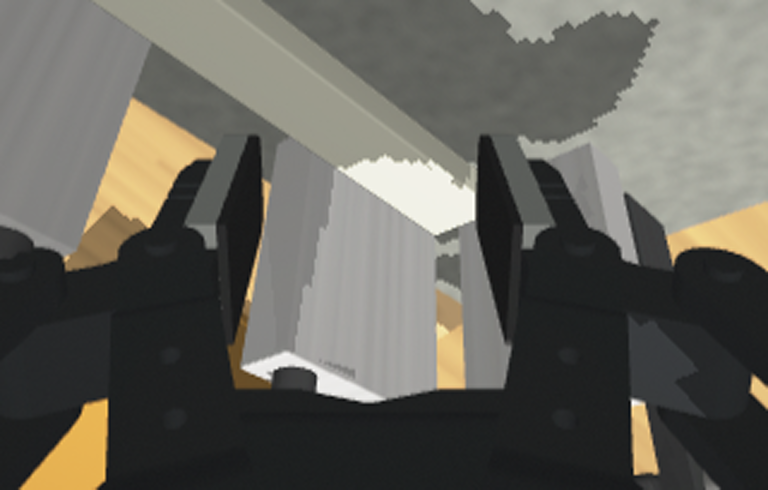

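>>> apply_moves([
  [4.4,0,0,0.1,0],
  [4.4,0,0,0.1,0],
  [4.4,0,0,0,0],
])

```text
time_s: 4.95
eef_pos: [549.6, -270.2, 89.2]
ee_rot: [0.001, 0.93, 0.367, -0.0]
force: [-3.4, -1.9, 7.0]
grip_width: 0.52
```

>>> apply_moves([
  [4.4,0,0,0.1,0],
  [4.4,0,0,0.1,0],
  [4.4,0,0,0,0],
])

```text
time_s: 5.2
eef_pos: [549.5, -270.7, 88.7]
ee_rot: [0.001, 0.93, 0.367, -0.0]
force: [-7.8, -2.6, 17.6]
grip_width: 0.518
```

>>> apply_moves([
  [4.4,0,0,-0.5,0],
  [4.4,0,0.2,0,0],
  [4.4,0,0.2,0,0],
  [4.4,0,0,0.1,0],
  [4.4,0,0,0.1,0],
  [4.4,0,0,0.1,0],
  [4.4,0,0,0,0],
])

```text
time_s: 5.78
eef_pos: [552.7, -271.4, 89.8]
ee_rot: [-0.001, 0.93, 0.367, 0.001]
force: [-4.7, 7.2, 17.8]
grip_width: 0.513
```

>>> apply_moves([
  [4.4,0,0,0.1,0],
  [4.4,0,0,0.1,0],
  [4.4,0,0,0,0],
])

```text
time_s: 6.03
eef_pos: [552.9, -271.5, 89.4]
ee_rot: [-0.001, 0.93, 0.367, 0.001]
force: [-7.8, 9.9, 29.7]
grip_width: 0.514
```

>>> apply_moves([
  [4.4,0,0,-0.5,0],
  [4.4,0,0,-0.5,0],
  [4.4,0,0,0,0],
])

```text
time_s: 6.28
eef_pos: [552.7, -272.8, 96.9]
ee_rot: [0.001, 0.93, 0.367, 0.0]
force: [-0.3, 0.5, 0.7]
grip_width: 0.516
```

Run:
```python
from ov import *
plan([549.5,-269.5,85],-.82)
s=ctrl.sense();r=rot(s).as_matrix()
for n,p in dict(x2a=(0,84,50),x2b=(-12,84,50),x1a=(0,42,50),x1b=(-12,42,50),ya=(7,0,50),yb=(43,0,50),ybase=(43,0,0),sh=(18,0,8),sh5=(18,50,8),sl5=(0,50,8)).items():
    print(n,(r.T@(j2w(p)-s["eef_pos"])).round(1))
i,im=snap("wrist","w6",(100,180,420,384),2.4)
i,im=snap("top","t6",(330,160,430,240),6)
```

```text
pos [ 552.7 -272.8   96.9] tool-d cm [-0.01 -0.46  1.18] jawyaw -0.82 roll 0.0 F [-0.3  0.5  0.7] g 0.516 t 6.2833 j6 0.17
x2a [ 12.1 -45.4 -29.4]
x2b [  5.3 -54.4 -25.3]
x1a [-16.3 -17.5 -15.8]
x1b [-23.1 -26.5 -11.7]
ya [-40.7  15.5  -4.7]
yb [-20.1  42.4 -17. ]
ybase [ 3.2 44.8 27.2]
sh [-14.8  25.7  28.7]
sh5 [19.  -7.4 12.6]
sl5 [  8.7 -20.9  18.7]
```

View pics/w6.png

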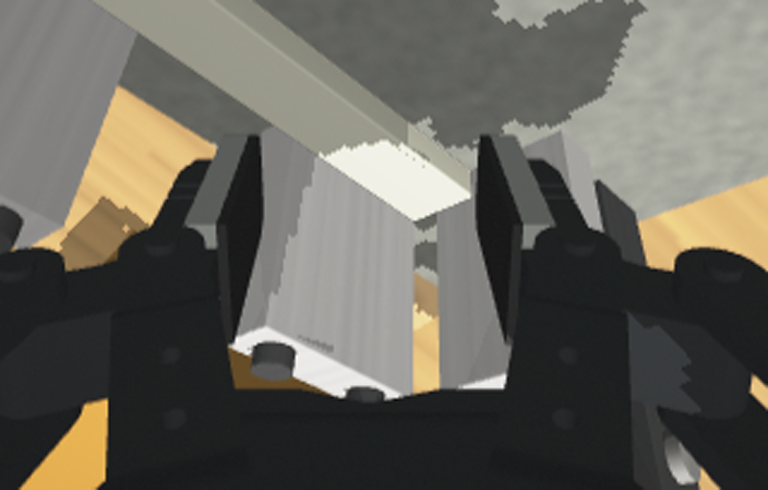

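View pics/t6.png

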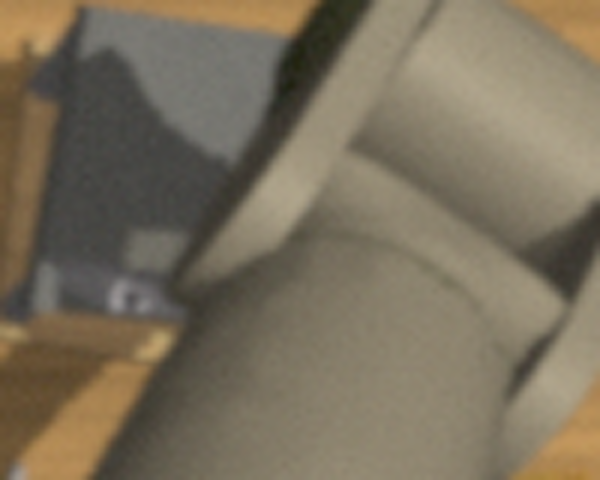

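```bash
cat > srch2.py <<'E'
from jig import *
def F2(M,yaw,op,tiers):
    c=np.array([np.cos(yaw),np.sin(yaw),0]);p=np.array([-c[1],c[0],0]);out=[]
    for s in(-1,1):
        o=[]
        for z0,z1,t,w in tiers:
            g=np.array(np.meshgrid(np.linspace(0,t,7),np.linspace(-w,w,7),np.linspace(z0,z1,8))).reshape(3,-1).T
            o.append(w2j(np.array(M)+s*(op/2+g[:,:1])*c+g[:,1:2]*p+g[:,2:]*[0,0,1.]))
        out.append(np.vstack(o))
    return out
T=[(0,8,6,11),(8,25,13,11),(25,62,22,12)]
def bedmin(F): 
    q=np.vstack(F);q=q[(q[:,0]>-25)];return q[:,2].min()
if __name__=="__main__":
  best=[]
  for yaw in np.arange(-1.0,0.01,.08):
    for op in range(24,60,4):
     for mx in range(-9,24,3):
      for my in range(21,66,3):
        M=j2w([mx,my,0.])
        F=F2(M,yaw,op,T);h=(1-bedmin(F))/JM[2,2];M=M+[0,0,h]
        c=np.array([np.cos(yaw),np.sin(yaw),0]);p=np.array([-c[1],c[0],0])
        z1=w2j(M-op/2*c+11*p)[2];z2=w2j(M+op/2*c+11*p)[2]
        if max(z1,z2)>6: continue
        F=F2(M,yaw,op,T)
        sc=min(boxd(f,*STRIP) for f in F)
        if sc<.5: continue
        cl=min(min(boxd(f,*b) for b in ST.values()) for f in F)
        best.append((round(cl,1),round(sc,1),round(z1,1),round(z2,1),round(yaw,2),op,mx,my,M.round(1).tolist()))
  for zl in (6,5,4,3):
    b=sorted([x for x in best if max(x[2],x[3])<=zl],key=lambda x:-min(x[0],x[1]*1.5));print(zl);[print(x) for x in b[:5]]
E
python3 srch2.py
```

```text
6
(np.float64(0.9), np.float64(1.9), np.float64(5.1), np.float64(1.5), np.float64(-0.76), 48, 0, 27, [546.9, -271.1, 73.1])
(np.float64(0.9), np.float64(2.0), np.float64(5.7), np.float64(1.5), np.float64(-0.76), 56, -3, 30, [544.3, -267.7, 73.4])
(np.float64(0.8), np.float64(3.7), np.float64(5.1), np.float64(1.5), np.float64(-0.76), 48, 3, 27, [549.7, -271.5, 74.2])
(np.float64(0.6), np.float64(4.6), np.float64(5.4), np.float64(1.5), np.float64(-0.76), 52, 3, 27, [549.7, -271.5, 74.3])
(np.float64(0.6), np.float64(3.9), np.float64(5.4), np.float64(1.5), np.float64(-0.76), 52, 6, 27, [552.5, -272.0, 75.4])
5
(np.float64(0.2), np.float64(2.4), np.float64(4.8), np.float64(1.5), np.float64(-0.76), 44, 3, 30, [549.8, -268.7, 75.0])
(np.float64(-0.1), np.float64(1.8), np.float64(2.9), np.float64(1.2), np.float64(-0.84), 44, 3, 27, [549.7, -271.5, 72.9])
(np.float64(-0.4), np.float64(1.8), np.float64(4.5), np.float64(1.5), np.float64(-0.76), 40, 3, 30, [549.8, -268.7, 74.8])
(np.float64(-0.5), np.float64(2.4), np.float64(4.8), np.float64(1.5), np.float64(-0.76), 44, 3, 27, [549.7, -271.5, 7
[... 662 characters left out ...]
float64(3.2), np.float64(1.2), np.float64(-0.84), 52, 6, 27, [552.5, -272.0, 74.1])
3
(np.float64(-0.1), np.float64(1.8), np.float64(2.9), np.float64(1.2), np.float64(-0.84), 44, 3, 27, [549.7, -271.5, 72.9])
(np.float64(-1.3), np.float64(1.8), np.float64(2.9), np.float64(1.2), np.float64(-0.84), 44, 3, 30, [549.8, -268.7, 73.8])
(np.float64(-2.7), np.float64(1.3), np.float64(1.0), np.float64(1.0), np.float64(-0.92), 48, 3, 30, [549.8, -268.7, 72.7])
(np.float64(-3.1), np.float64(1.8), np.float64(2.9), np.float64(1.2), np.float64(-0.84), 44, 3, 24, [549.6, -274.4, 71.9])
(np.float64(-3.5), np.float64(1.3), np.float64(1.0), np.float64(1.0), np.float64(-0.92), 48, 3, 27, [549.7, -271.5, 71.7])
```

Run:
```python
from jig import *
plan([550,-271.5,93],-.76)
```

```text
pos [ 552.4 -272.6   96. ] tool-d cm [-0.11 -0.24  0.3 ] jawyaw -0.82 roll -0.06 F [-0.1  1.2  1.2] g 0.515 t 6.3833 j6 0.17
```

>>> apply_moves([
  [4.8,-0.11,-0.24,0,0],
  [4.8,0,0,0,-0.06],
  [4.8,0,0,0.2,0],
  [4.8,0,0,0.1,0],
  [4.8,0,0,0.1,0],
  [4.8,0,0,0.1,0],
  [4.8,0,0,0,0],
])

```text
time_s: 6.97
eef_pos: [549.7, -271.5, 90.9]
ee_rot: [-0.0, 0.919, 0.394, -0.0]
force: [-0.7, 0.8, -0.2]
grip_width: 0.561
```

>>> apply_moves([
  [4.8,0,0,0.1,0],
  [4.8,0,0,0.1,0],
  [4.8,0,0,0,0],
])

```text
time_s: 7.22
eef_pos: [549.8, -271.5, 89.1]
ee_rot: [-0.0, 0.919, 0.394, -0.0]
force: [-0.6, 0.3, 0.1]
grip_width: 0.561
```

>>> apply_moves([
  [4.8,0,0,0.1,0],
  [4.8,0,0,0.1,0],
  [4.8,0,0,0,0],
])

```text
time_s: 7.47
eef_pos: [549.8, -271.5, 87.2]
ee_rot: [-0.0, 0.919, 0.394, -0.0]
force: [-1.3, 0.6, 0.3]
grip_width: 0.557
```

Run:
```python
from ov import *
plan([550,-271.5,93],-.76)
i,im=snap("wrist","w7",(100,180,420,384),2.4)
```

```text
pos [ 549.8 -271.5   87.2] tool-d cm [ 0.01  0.01 -0.58] jawyaw -0.76 roll -0.0 F [-1.3  0.6  0.3] g 0.557 t 7.4667 j6 0.11
```

View pics/w7.png

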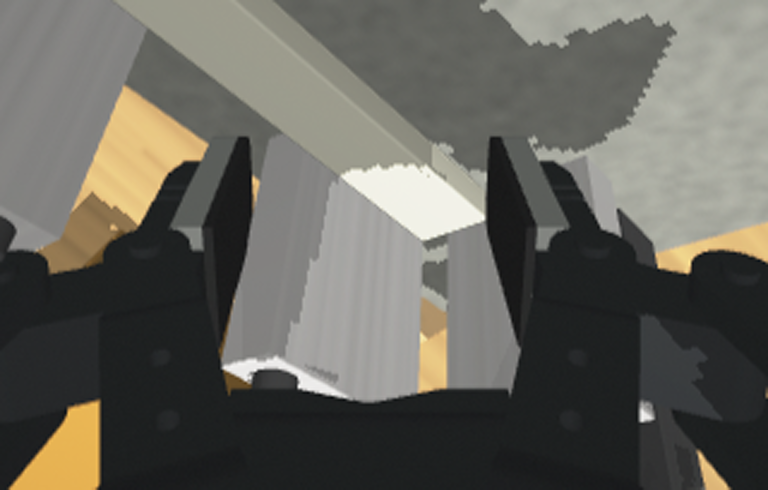

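Clear so far: both fingers straddle the strip. Continue down.

>>> apply_moves([
  [4.8,0,0,0.1,0],
  [4.8,0,0,0.1,0],
  [4.8,0,0,0,0],
])

```text
time_s: 7.77
eef_pos: [549.8, -271.8, 86.2]
ee_rot: [0.0, 0.919, 0.394, -0.0]
force: [-3.1, 0.3, 7.3]
grip_width: 0.565
```

>>> apply_moves([
  [4.8,0,0,0.1,0],
  [4.8,0,0,0,0],
])

```text
time_s: 7.93
eef_pos: [549.7, -272.0, 85.7]
ee_rot: [0.0, 0.919, 0.395, -0.0]
force: [-6.8, 0.6, 10.6]
grip_width: 0.563
```

>>> apply_moves([
  [4.8,0,0,0.1,0],
  [4.8,0,0,0,0],
])

```text
time_s: 8.1
eef_pos: [549.3, -272.6, 84.5]
ee_rot: [0.001, 0.919, 0.395, -0.001]
force: [-8.7, -3.2, 8.9]
grip_width: 0.561
```

>>> apply_moves([
  [4.2,0,0.1,-0.1,0],
  [3.8,0,0.1,0,0],
  [3.4,0,0.1,0,0],
  [3.4,0,0,0,0],
  [3.4,0,0,0,0],
], squeeze=20)

```text
time_s: 8.52
eef_pos: [547.1, -270.0, 84.3]
ee_rot: [-0.008, 0.919, 0.395, -0.005]
force: [-30.9, 17.4, 25.0]
grip_width: 0.454
```

Run:
```python
from ov import *
plan([550,-271.5,93],-.76)
i,im=snap("wrist","w8",(100,180,420,384),2.4)
```

```text
pos [ 547.1 -270.    84.3] tool-d cm [ 0.09  0.29 -0.88] jawyaw -0.759 roll 0.001 F [-30.9  17.4  25. ] g 0.454 t 8.5167 j6 0.11
```

View pics/w8.png

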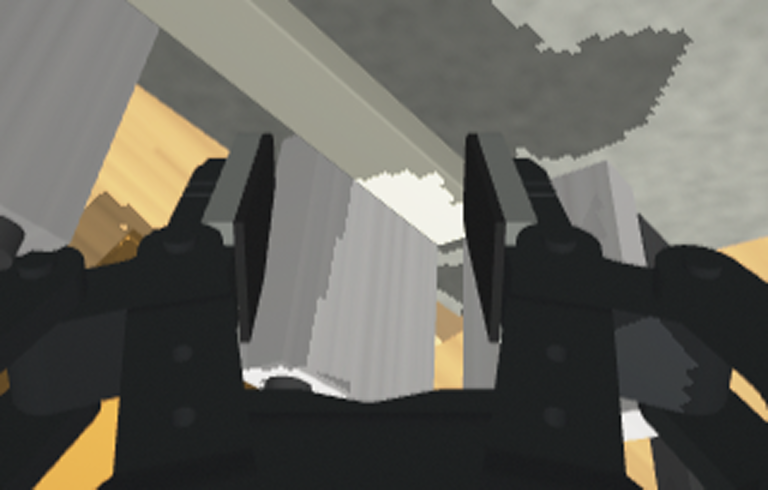

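>>> apply_moves([
  [3.8,0,0.3,0,0],
  [3.6,0,0.15,0,0],
  [3.4,0,0.1,0,0],
  [3.2,0,0.1,0,0],
  [3.0,0,0.1,0,0],
  [3.0,0,0,0,0],
], squeeze=20)

```text
time_s: 9.07
eef_pos: [548.4, -270.2, 82.6]
ee_rot: [-0.016, 0.918, 0.395, -0.009]
force: [-53.1, 37.8, 36.0]
grip_width: 0.458
```

Run:
```python
from ov import *
plan([550,-271.5,93],-.76)
i,im=snap("wrist","w9",(100,180,420,384),2.4)
```

```text
pos [ 548.4 -270.2   82.6] tool-d cm [ 0.01  0.17 -1.05] jawyaw -0.758 roll 0.002 F [-53.1  37.8  36. ] g 0.458 t 9.0667 j6 0.11
```

View pics/w9.png

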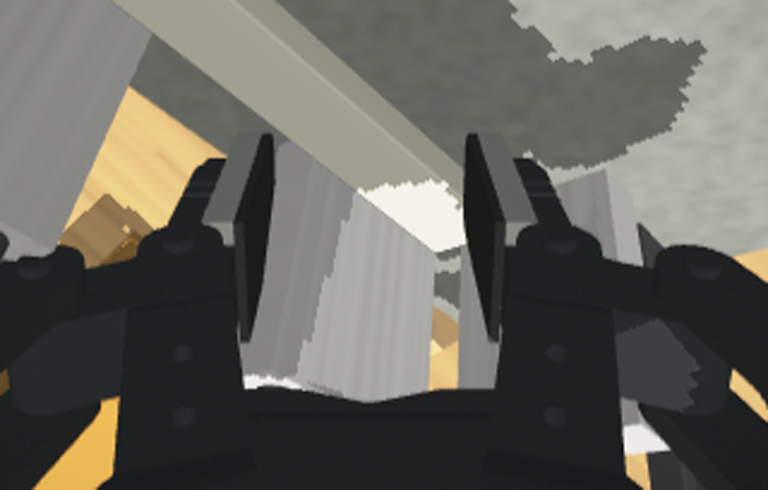

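>>> apply_moves([
  [4.2,0,-0.5,-0.2,0],
  [4.2,0,-0.3,0,0],
  [4.2,0,0,0,0],
  [4.2,0,0,0,0],
])

```text
time_s: 9.45
eef_pos: [547.9, -270.8, 84.6]
ee_rot: [-0.006, 0.919, 0.395, -0.004]
force: [-19.0, 8.7, 4.8]
grip_width: 0.493
```

Run:
```python
from ov import *
plan([550,-271.5,93],-.76)
s=ctrl.sense();r=rot(s).as_matrix()
for n,p in dict(x2a=(0,84,50),x2b=(-12,84,50),x1t=(0,42,50),x1m=(0,42,20),x1c=(0,42,8),ya=(7,0,50),yb=(43,0,50),y15=(43,0,15),sh=(18,0,8),sh5=(18,50,8),sl5=(0,50,8)).items():
    print(n,(r.T@(j2w(p)-s["eef_pos"])).round(1))
i,im=snap("wrist","w10",(100,180,420,384),2.4)
```

```text
pos [ 547.9 -270.8   84.6] tool-d cm [ 0.09  0.19 -0.84] jawyaw -0.759 roll 0.001 F [-19.    8.7   4.8] g 0.493 t 9.45 j6 0.11
x2a [ 16.6 -40.3 -41.1]
x2b [ 10.3 -49.6 -36.8]
x1t [-13.4 -14.  -27.8]
x1m [  0.6 -11.4  -1.4]
x1c [  6.2 -10.3   9.1]
ya [-39.7  17.7 -17.1]
yb [-20.9  45.6 -29.8]
y15 [-4.6 48.7  1. ]
sh [-14.4  29.9  16. ]
sh5 [21.3 -1.4  0.3]
sl5 [ 11.9 -15.3   6.6]
```

View pics/w10.png

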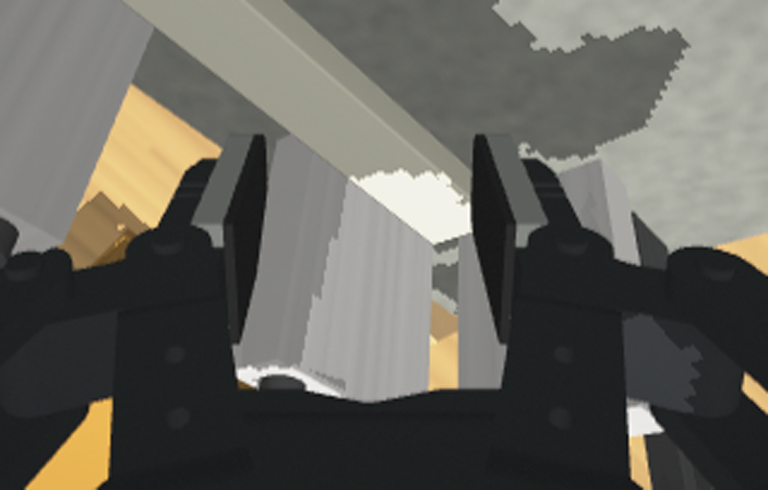

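>>> apply_moves([
  [4.4,0,0,-0.5,0],
  [4.4,0,0,-1.5,0],
  [4.4,0,0,-3,0],
  [4.4,0,0,-3,0],
  [0,0,0,0,0.08],
  [0,0,0,0,0.08],
  [0,0,0,0,0],
  [0,0,0,0,0],
])

```text
time_s: 10.17
eef_pos: [551.6, -273.3, 166.1]
ee_rot: [-0.0, 0.947, 0.321, -0.0]
force: [-0.1, -0.0, -0.3]
grip_width: 0.002
```

Run:
```python
from jig import *
p=np.array([np.cos(.649),np.sin(.649),0])
for th in (0,15,30,45,50):
    t=np.radians(th);q=j2w([9*np.cos(t)+70*np.sin(t),9*np.sin(t)+70*np.cos(t),8]);print(th,(q-11*p).round(1), "contact",q.round(1))
t=0;q=j2w([9,70,8])-11*p;q[2]+=11+10
plan(q,-.922)
```

```text
0 [ 545.3 -240.7   87.6] contact [ 554.  -234.1   87.6]
15 [ 561.8 -243.5   93.7] contact [ 570.5 -236.9   93.7]
30 [ 576.4 -250.6   97.6] contact [ 585.1 -244.    97.6]
45 [ 588.1 -261.4   99.1] contact [ 596.9 -254.8   99.1]
50 [ 591.2 -265.7   99.1] contact [ 600.  -259.1   99.1]
pos [ 551.6 -273.3  166.1] tool-d cm [ 1.47 -2.97  5.74] jawyaw -0.918 roll 0.004 F [-0.1 -0.  -0.3] g 0.002 t 10.1667 j6 0.27
```

>>> apply_moves([
  [0,0.74,-1.48,0,0],
  [0,0.74,-1.48,0,0],
  [0,0,0,2,0],
  [0,0,0,2,0],
  [0,0,0,1.7,0],
  [0,0,0,0.3,0],
  [0,0,0,0.3,0],
  [0,0,0,0,0],
])

```text
time_s: 10.83
eef_pos: [545.6, -240.9, 103.4]
ee_rot: [0.0, 0.947, 0.32, 0.0]
force: [0.2, -0.9, -0.1]
grip_width: 0.0
```

>>> apply_moves([
  [0,0,0,0.1,0],
  [0,0,0,0.1,0],
  [0,0,0,0,0],
])

```text
time_s: 11.08
eef_pos: [545.7, -240.9, 101.8]
ee_rot: [0.0, 0.947, 0.32, 0.0]
force: [-0.6, -0.0, -0.3]
grip_width: 0.002
```

>>> apply_moves([
  [0,0,0,0.1,0],
  [0,0,0,0.1,0],
  [0,0,0,0,0],
])

```text
time_s: 11.33
eef_pos: [545.5, -240.7, 99.2]
ee_rot: [-0.0, 0.948, 0.32, -0.0]
force: [-0.8, -0.1, -0.3]
grip_width: 0.002
```

>>> apply_moves([
  [0,0,0,0.1,0],
  [0,0,0,0.1,0],
  [0,0,0,0,0],
])

```text
time_s: 11.58
eef_pos: [545.6, -240.9, 97.6]
ee_rot: [0.0, 0.948, 0.32, 0.0]
force: [-1.4, -0.4, 2.5]
grip_width: 0.002
```

>>> apply_moves([
  [0,0,0,0.1,0],
  [0,0,0,0,0],
])

```text
time_s: 11.75
eef_pos: [545.6, -241.1, 97.3]
ee_rot: [0.001, 0.947, 0.32, 0.0]
force: [-3.6, 0.6, 9.1]
grip_width: 0.002
```

Run:
```python
from ov import *
plan([561.8,-243.5,93.7+11],-.922)
i,im=snap("wrist","w11",(100,80,420,320),2.4)
```

```text
pos [ 545.6 -241.1   97.3] tool-d cm [ 1.14  1.17 -0.74] jawyaw -0.92 roll 0.002 F [-3.6  0.6  9.1] g 0.002 t 11.75 j6 0.31
```

View pics/w11.png

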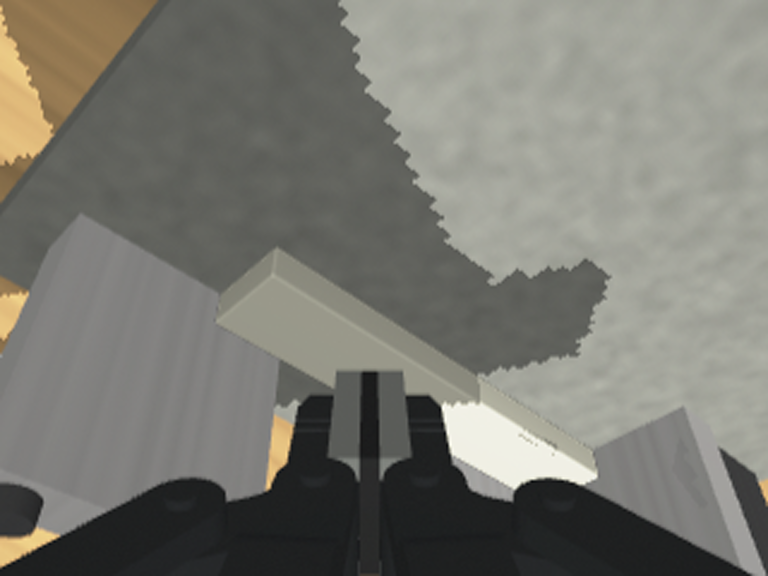

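>>> apply_moves([
  [0,0,0,0.07,0],
  [0,0.19,0.2,-0.1,0],
  [0,0.19,0.2,-0.1,0],
  [0,0.19,0.2,-0.1,0],
  [0,0.19,0.2,-0.1,0],
  [0,0,0,0,0],
])

```text
time_s: 12.3
eef_pos: [556.6, -243.4, 101.1]
ee_rot: [0.001, 0.948, 0.32, -0.0]
force: [-4.3, -1.3, 12.4]
grip_width: 0.003
```

Run:
```python
from ov import *
plan([561.8,-243.5,93.7+11],-.922)
i,im=snap("wrist","w12",(100,80,420,320),2.4)
```

```text
pos [ 556.6 -243.4  101.1] tool-d cm [ 0.41  0.32 -0.36] jawyaw -0.92 roll 0.002 F [-4.3 -1.3 12.4] g 0.003 t 12.3 j6 0.32
```

View pics/w12.png

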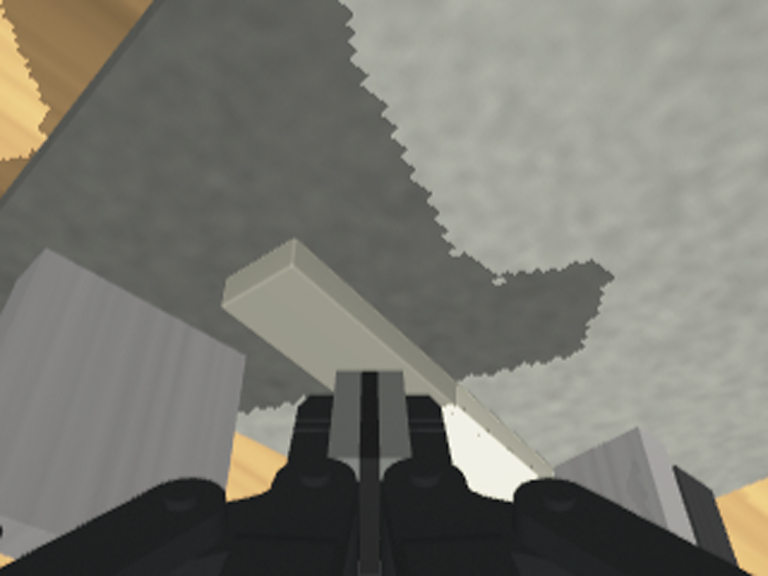

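>>> apply_moves([
  [0,0.15,0.15,-0.08,0],
  [0,0.15,0.15,-0.09,0],
  [0,0.15,0.2,-0.09,0],
  [0,0.15,0.25,-0.08,0],
  [0,0.15,0.25,-0.08,0],
  [0,0.15,0.3,-0.07,0],
  [0,0.15,0.3,-0.07,0],
  [0,0,0,0,0],
])

```text
time_s: 13.02
eef_pos: [574.8, -250.0, 106.7]
ee_rot: [0.001, 0.948, 0.32, 0.0]
force: [-3.1, -1.8, 11.3]
grip_width: 0.001
```

Run:
```python
from ov import *
plan([576.4,-250.6,97.6+10],-.922)
i,im=snap("wrist","w13",(100,80,420,320),2.4)
```

```text
pos [ 574.8 -250.   106.7] tool-d cm [ 0.09  0.15 -0.09] jawyaw -0.92 roll 0.002 F [-3.1 -1.8 11.3] g 0.001 t 13.0167 j6 0.32
```

View pics/w13.png

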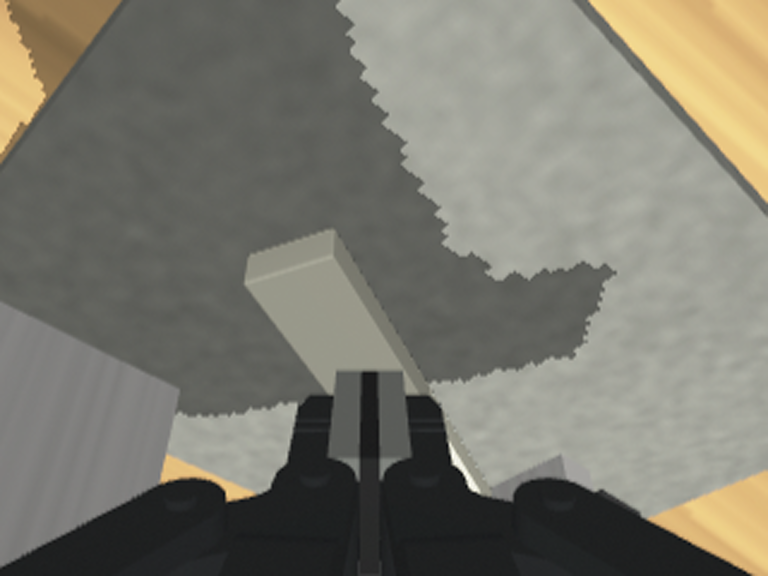

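>>> apply_moves([
  [0,0.07,0.25,-0.05,0],
  [0,0.06,0.25,-0.04,0],
  [0,0.05,0.25,-0.03,0],
  [0,0.05,0.25,-0.02,0],
  [0,0.05,0.25,-0.02,0],
  [0,0.03,0.25,-0.01,0],
  [0,0,0.25,0,0],
  [0,0,0,0,0],
])

```text
time_s: 13.73
eef_pos: [587.8, -262.0, 108.4]
ee_rot: [0.001, 0.948, 0.32, 0.0]
force: [-3.5, -1.5, 10.1]
grip_width: 0.001
```

Run:
```python
from ov import *
plan([588.1,-261.4,99+10],-.922)
i,im=snap("wrist","w14",(100,80,420,320),2.4)
```

```text
pos [ 587.8 -262.   108.4] tool-d cm [ 0.06 -0.03 -0.06] jawyaw -0.92 roll 0.002 F [-3.5 -1.5 10.1] g 0.001 t 13.7333 j6 0.32
```

View pics/w14.png

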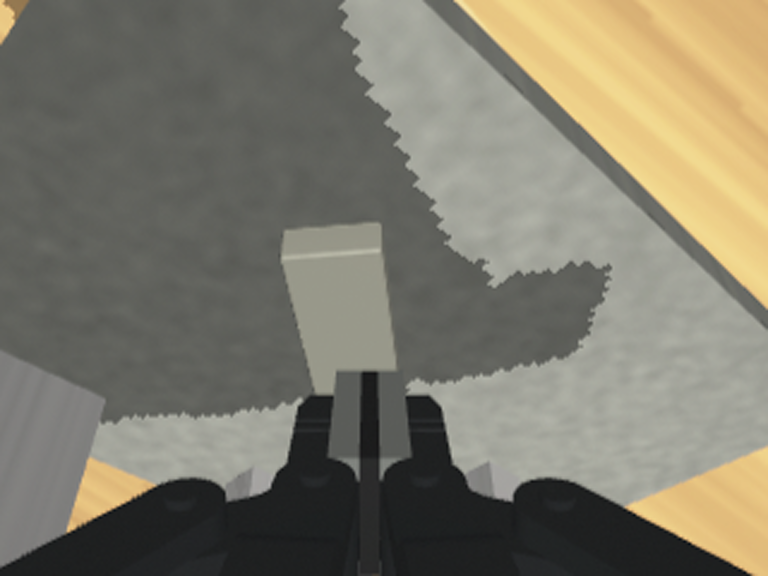

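>>> apply_moves([
  [0,0,0.2,0,0],
  [0,0,0.2,0,0],
  [0,0,0,0,0],
  [0,0,0,0,0],
  [0,0,0,-0.1,0],
  [0,0,0,-0.6,0],
  [0,0,0,-1.2,0],
])

```text
time_s: 14.37
eef_pos: [589.4, -263.6, 125.0]
ee_rot: [-0.001, 0.948, 0.32, -0.001]
force: [-0.6, 0.2, -0.2]
grip_width: 0.002
```

Run:
```python
from ov import *
plan([588.1,-261.4,99+10],-.922)
i,im=snap("wrist","w15",(100,80,420,320),2.4)
```

```text
pos [ 589.4 -263.6  125. ] tool-d cm [ 0.03 -0.25  1.6 ] jawyaw -0.92 roll 0.002 F [-0.6  0.2 -0.2] g 0.002 t 14.3667 j6 0.32
```

View pics/w15.png

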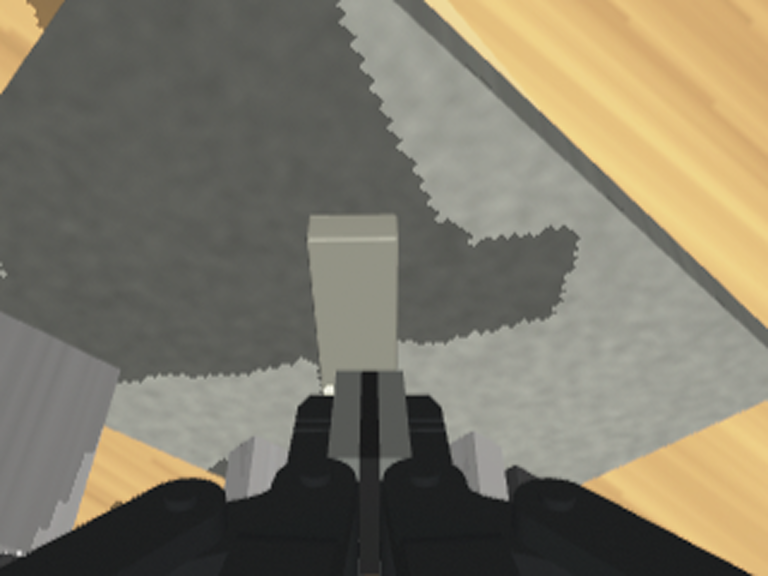

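>>> apply_moves([
  [4.2,0,0,0,0],
  [4.2,0,0,0,0],
  [4.2,0,0,0,0],
  [4.2,-0.5,-0.1,0,0],
  [4.2,-0.5,0,0,0],
  [4.2,0,0,1,0],
  [4.2,0,0,0.8,0],
  [4.2,0,0,0.5,0],
  [4.2,0,0,0.2,0],
  [4.2,0,0,0.2,0],
  [4.2,0,0,0.2,0],
  [4.2,0,0,0,0],
])

```text
time_s: 15.42
eef_pos: [581.4, -269.3, 96.6]
ee_rot: [-0.0, 0.948, 0.32, -0.0]
force: [-0.4, -0.3, 0.3]
grip_width: 0.492
```

Run:
```python
from ov import *
plan([588.1,-261.4,99],-.922)
i,im=snap("wrist","w16",(100,80,420,320),2.4)
```

```text
pos [ 581.4 -269.3   96.6] tool-d cm [ 1.01 -0.22 -0.24] jawyaw -0.92 roll 0.002 F [-0.4 -0.3  0.3] g 0.492 t 15.4167 j6 0.3
```

View pics/w16.png

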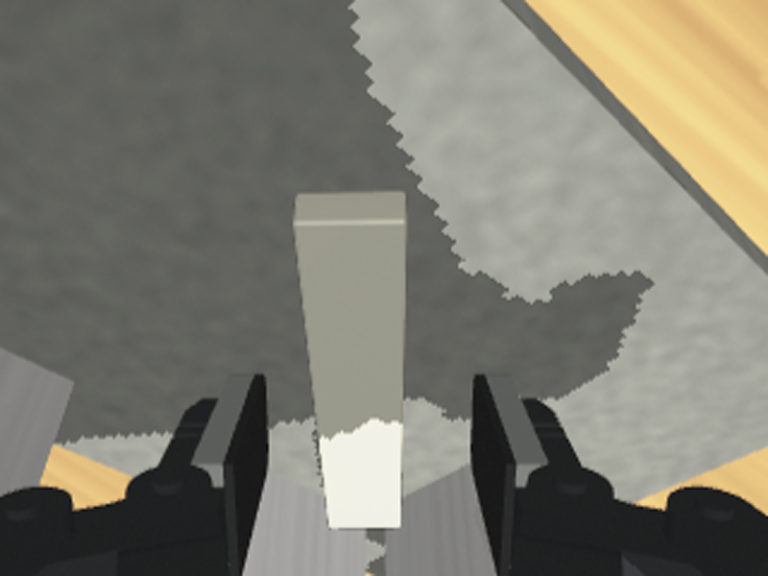

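>>> apply_moves([
  [4.2,0,0,0.1,0],
  [3.0,0,0,0,0],
  [2.0,0,0,0,0],
  [1.2,0,0,0,0],
  [1.2,0,0,0,0],
  [1.2,0,0,0,0],
  [1.2,0,0,0,0],
], squeeze=35)

```text
time_s: 16.05
eef_pos: [581.5, -269.4, 96.2]
ee_rot: [0.0, 0.948, 0.32, 0.0]
force: [-1.3, 0.9, 3.1]
grip_width: 0.193
```

>>> apply_moves([
  [1.2,0,0,-0.3,0],
  [1.2,0,0,-0.5,0],
  [1.2,0,0,-1,0],
  [1.2,0,0,-2,0],
  [1.2,0,0,-2,0],
  [1.2,0,0,0,0],
])

```text
time_s: 16.55
eef_pos: [582.8, -270.3, 159.0]
ee_rot: [0.003, 0.948, 0.32, 0.002]
force: [0.0, -0.6, 0.9]
grip_width: 0.193
```

Run:
```python
from ov import *
i,im=snap("wrist","w17")
it,im=snap("top","t17",(250,100,512,300),2.5)
# bin rim corners from t0
print([onz(it,u,v,55).round(0)[:2].tolist() for u,v in((365,241),(430,241),(431,286),(366,286))])
plan([460,-300,200],None)
```

```text
[[451.0, -247.0], [451.0, -428.0], [329.0, -419.0], [330.0, -242.0]]
pos [ 581.6 -269.5  155. ] tool-d cm [-11.52  -4.94  -4.52] jawyaw -0.92 roll 0 F [-0.  -0.4 -0.6] g 0.191 t 16.65 j6 0.3
```

View pics/w17.png

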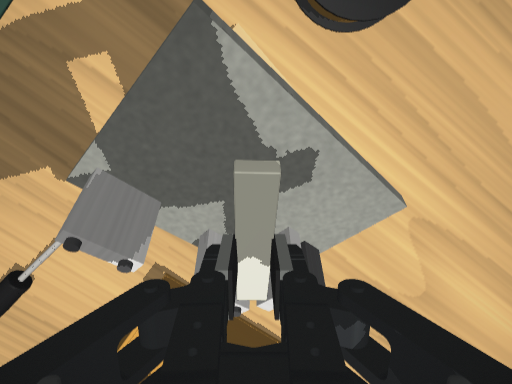

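View pics/t17.png

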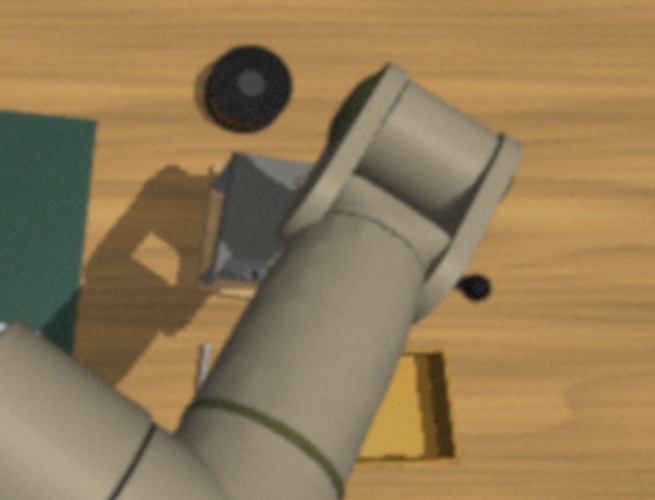

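>>> apply_moves([
  [1.2,0,0,-3,0],
  [1.2,0,0,-3.5,0],
  [1.2,-1,-0.3,-3.5,0],
  [1.2,-2.5,-0.8,0,0],
  [1.2,-2.6,-0.9,0,0],
  [1.2,-2.6,-0.9,0,0],
  [1.2,-2.6,-0.9,0,0],
  [1.2,-2.6,-0.9,0,0],
  [1.2,-2.6,-0.9,0,0],
  [1.2,-2.6,-0.8,0,0],
  [1.2,0,0,0,-0.1],
  [1.2,0,0,0,-0.1],
])

```text
time_s: 17.65
eef_pos: [389.4, -334.5, 253.3]
ee_rot: [-0.001, 0.91, 0.414, -0.0]
force: [-0.6, 0.1, -0.3]
grip_width: 0.189
```

>>> apply_moves([
  [1.2,0,0,0,-0.1],
  [1.2,0,0,0,-0.1],
  [1.2,0,0,0,-0.1],
  [1.2,0,0,0,-0.1],
  [1.2,0,0,0,-0.1],
  [1.2,0,0,0,-0.1],
  [1.2,0,0,0,-0.1],
  [1.2,0,0,0,0],
])

```text
time_s: 18.32
eef_pos: [390.5, -333.9, 253.1]
ee_rot: [-0.001, 0.713, 0.701, 0.0]
force: [-0.4, -0.2, 0.1]
grip_width: 0.191
```

Run:
```python
from ov import *
i,im=snap("wrist","w18");plan([390,-340,100],0)
snap("scene","s18",(60,120,260,300),3)
```

```text
pos [ 390.5 -334.   253.3] tool-d cm [-0.62 -0.02 15.33] jawyaw -0.022 roll -0.022 F [ 0.4  1.1 -0.1] g 0.197 t 18.3667 j6 -0.91
```

View pics/w18.png

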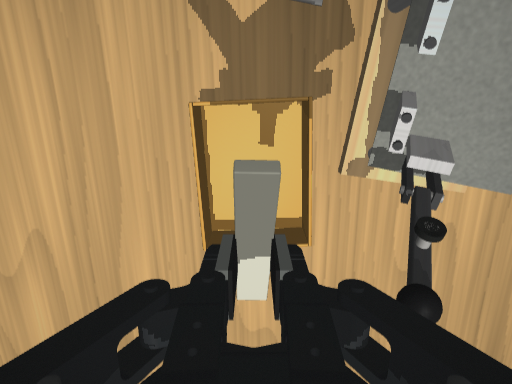

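View pics/s18.png

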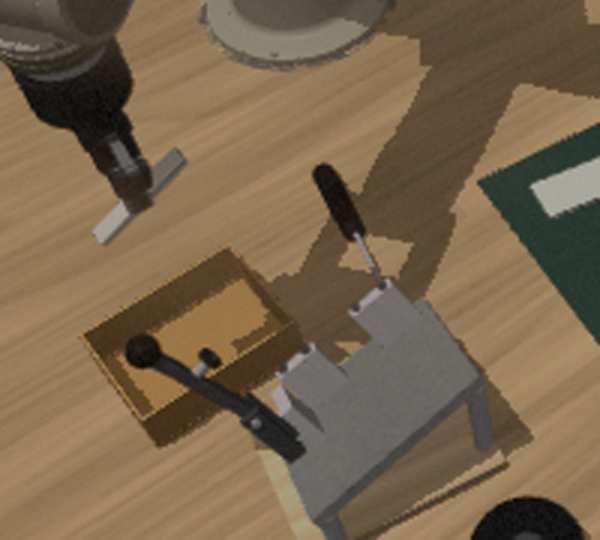

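Run:
```python
from ov import *
i=ctrl.camera_info("wrist");print([onz(i,u,v,55).round(0)[:2].tolist() for u,v in((190,103),(310,98),(204,245),(308,243))])
it=ctrl.camera_info("top");isc=ctrl.camera_info("scene")
f=lambda u,v:(u/3+60,v/3+120)
print([onz(isc,*f(u,v),55).round(0)[:2].tolist() for u,v in((83,337),(230,248),(300,323),(150,420))])
```

```text
[[328.0, -263.0], [449.0, -261.0], [332.0, -420.0], [451.0, -420.0]]
[[338.0, -424.0], [334.0, -264.0], [456.0, -257.0], [460.0, -416.0]]
```

>>> apply_moves([
  [1.2,0,0,2,0],
  [1.2,0,0,3,0],
  [1.2,0,0,3,0],
  [1.2,0,0,3,0],
  [1.2,0,0,3,0],
  [1.2,0,0,2,0],
  [1.2,0,0,1.3,0],
  [1.2,0,0,1,0],
  [1.2,0,0,0,0],
])

```text
time_s: 19.17
eef_pos: [390.1, -333.4, 69.1]
ee_rot: [-0.002, 0.715, 0.699, 0.0]
force: [0.3, -0.2, 0.3]
grip_width: 0.194
```

>>> apply_moves([
  [2.4,0,0,0,0],
  [3.5,0,0,0,0],
  [3.5,0,0,0,0],
  [3.5,0,0,-1,0],
  [3.5,0,0,-3,0],
  [3.5,0,0,-4,0],
  [3.5,0,0,-4,0],
  [5,0,0,-4,0],
  [6,0,0,-3,0],
])

```text
time_s: 19.92
eef_pos: [390.7, -334.1, 265.8]
ee_rot: [0.002, 0.714, 0.7, -0.0]
force: [-1.2, -0.2, -0.9]
grip_width: 0.679
```

Run:
```python
from ov import *
i,im=snap("wrist","w19");plan([390,-340,100],0)
snap("top","t19",(40,100,300,280),3)
```

```text
pos [ 391.8 -335.5  270.8] tool-d cm [-0.28 -0.31 17.09] jawyaw -0.02 roll -0.02 F [ 0.2 -0.2  6.4] g 0.699 t 19.9667 j6 -0.92
```

View pics/w19.png

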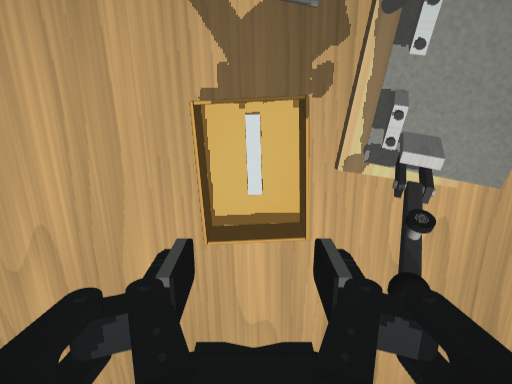

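View pics/t19.png

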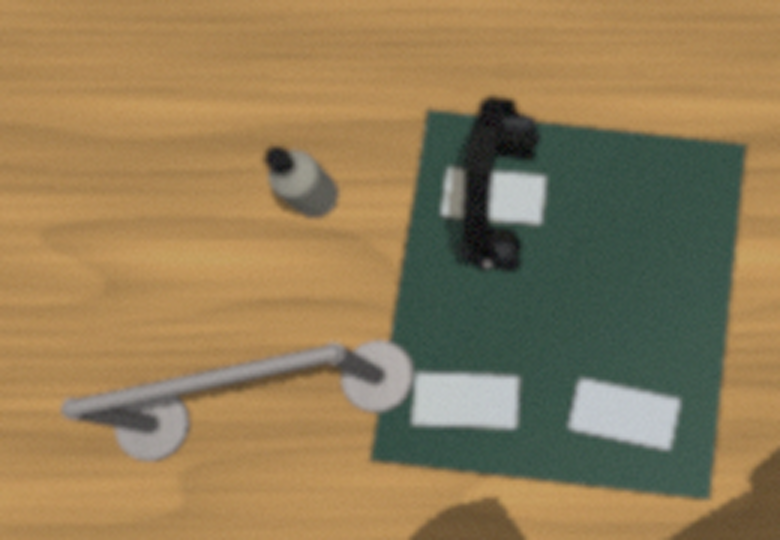

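>>> apply_moves([
  [5,3.3,1.6,-0.5,0],
  [5,3.3,1.6,-0.5,0],
  [5,3.3,1.6,-0.5,0],
  [5,3.3,1.6,-0.5,0],
  [5,3.3,1.6,-0.5,0],
  [5,3.3,1.6,-0.5,0],
  [5,3.3,1.6,-0.5,0],
  [5,3.3,1.6,-0.5,0],
  [5,3.3,1.6,-0.5,0],
  [5,3.3,1.6,-0.5,0],
  [5,3.3,1.6,-0.5,0],
  [5,3.3,1.6,-0.5,0],
])

```text
time_s: 21.02
eef_pos: [590.7, 59.8, 321.4]
ee_rot: [0.0, 0.714, 0.7, -0.0]
force: [1.2, -0.2, 0.3]
grip_width: 0.58
```

>>> apply_moves([
  [5,3.3,1.6,-0.5,0],
  [5,3.3,1.6,-0.5,0],
  [5,3.3,1.6,-0.5,0],
  [5,3.3,1.6,-0.5,0],
  [5,0,0,0,-0.12],
  [5,0,0,0,-0.12],
  [5,0,0,0,-0.12],
  [5,0,0,0,-0.12],
  [5,0,0,0,-0.12],
  [5,0,0,0,-0.12],
  [5,0,0,0,-0.12],
  [5,0,0,0,-0.12],
])

```text
time_s: 22.02
eef_pos: [656.9, 188.6, 341.0]
ee_rot: [-0.0, 0.307, 0.952, -0.0]
force: [-0.6, 0.2, 0.5]
grip_width: 0.579
```

>>> apply_moves([
  [5,0,0,0,-0.12],
  [5,0,0,0,-0.12],
  [5,0,0,0,-0.12],
  [5,0,0,0,-0.12],
  [5,0,0,0,-0.12],
  [5,0,0,0,0],
])

```text
time_s: 22.52
eef_pos: [656.9, 188.6, 341.0]
ee_rot: [-0.0, 0.013, 1.0, -0.0]
force: [0.5, 0.1, 0.3]
grip_width: 0.584
```

Run:
```python
from ov import *
plan([655,200,350],1.57)
i,im=snap("wrist","w20")
```

```text
pos [656.9 188.6 341. ] tool-d cm [ 0.22  1.14 -0.9 ] jawyaw 1.544 roll -0.026 F [0.5 0.1 0.3] g 0.584 t 22.5167 j6 -1.44
```

View pics/w20.png

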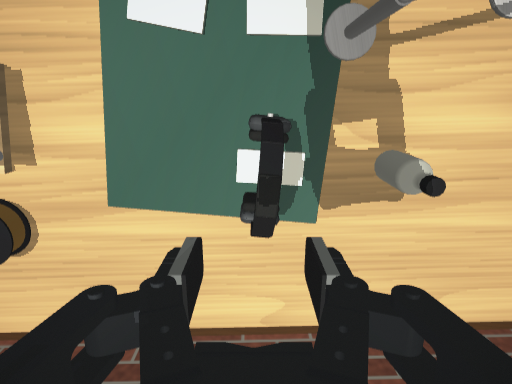

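Run:
```python
from ov import *
i=ctrl.camera_info("wrist")
im=np.load("pics/w20.npy");g=im.max(2).astype(int)
m=(g<60).astype(np.uint8);m[240:]=0;m[:100]=0;m[:,:230]=0;m[:,300:]=0
for r in range(110,238,6): 
    c=np.where(m[r])[0]; print(r,c.min() if len(c) else None,c.max() if len(c) else None,len(c))
for u,v in((271,118),(264,234),(271,175)):
  print(u,v,onz(i,u,v,167).round(1),onz(i,u,v,150).round(1),onz(i,u,v,90).round(1))
# blank5 edges: left edge col 237 (150..185), right edge ~ 304
for u,v in((237,150),(236,183),(304,153),(302,187)): print(onz(i,u,v,11).round(1))
cv2.imwrite("pics/w20c.png",cv2.resize(im[100:250,200:340],None,fx=4,fy=4,interpolation=cv2.INTER_CUBIC))
```

```text
110 None None 0
116 251 278 22
122 261 290 30
128 251 290 30
134 249 287 39
140 253 287 33
146 261 283 23
152 261 282 22
158 260 282 23
164 260 281 22
170 259 281 23
176 258 281 24
182 258 280 23
188 257 280 24
194 244 279 36
200 243 278 36
206 241 278 38
212 241 278 38
218 254 278 25
224 251 274 24
230 251 272 22
236 259 269 11
271 118 [601.9 207.  167. ] [602.9 207.9 150. ] [606.3 211.   90. ]
264 234 [720.5 197.4 167. ] [728.  197.8 150. ] [754.7 199.   90. ]
271 175 [657.1 205.9 167. ] [661.2 206.8 150. ] [675.4 209.7  90. ]
[654.8 164.5  11. ]
[704.7 160.5  11. ]
[662.7 262.8  11. ]
[714.5 260.3  11. ]
```

View pics/w20c.png

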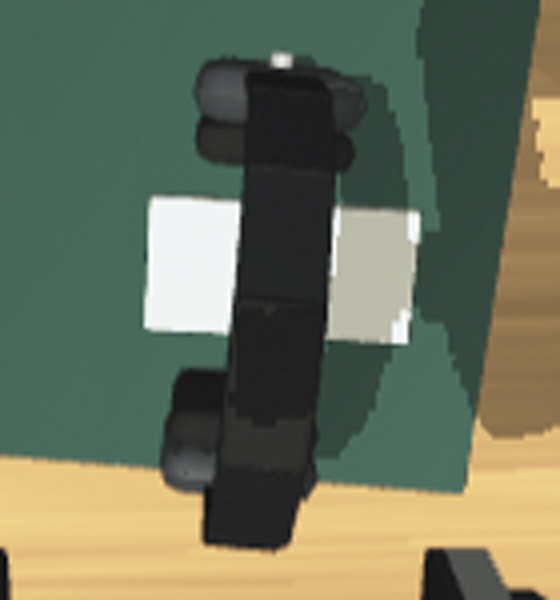

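Run:
```python
from ov import *
i=ctrl.camera_info("wrist")
for z in (20,35,50,67):
  a=[onz(i,u,v,z) for u,v in((270.5,115),(270.5,141),(260,192),(260,222),(250,128),(291,128),(241,207),(279,207))]
  print(z,[q.round(0)[:2].tolist() for q in a])
for v in (141,176,204): print(v,onz(i,(271 if v<150 else 269),v,167).round(0), onz(i,270,v,153).round(0))
# predicted: muff center C, angle
def box(C,a):
    c=np.array([np.cos(a),np.sin(a),0]);d=np.array([-c[1],c[0],0])
    for n,x,y,z in (("padN",-23,0,167),("padF",23,0,167),("cupN in top",-42,0,67),("cupF in top",42,0,67),("cupF out top",74,0,67),("cupN bottom in",-42,0,3),("cupN bottom out",-74,0,3),("cupF yl",58,28,67),("cupF yr",58,-28,67),("cupN yl",-58,28,67),("cupN yr",-58,-28,67),):
        print(n,proj(i,np.array([C[0],C[1],0])+x*c+y*d+[0,0,z]).round(0)[0])
box((667,207),-.07)
```

```text
20 [[606.0, 214.0], [642.0, 213.0], [718.0, 196.0], [766.0, 195.0], [623.0, 185.0], [625.0, 243.0], [740.0, 167.0], [742.0, 224.0]]
35 [[606.0, 213.0], [640.0, 213.0], [713.0, 196.0], [760.0, 195.0], [622.0, 185.0], [624.0, 241.0], [735.0, 168.0], [737.0, 223.0]]
50 [[605.0, 213.0], [638.0, 212.0], [709.0, 196.0], [754.0, 195.0], [620.0, 185.0], [622.0, 239.0], [730.0, 168.0], [732.0, 222.0]]
67 [[604.0, 212.0], [636.0, 211.0], [704.0, 196.0], [747.0, 194.0], [619.0, 185.0], [621.0, 237.0], [724.0, 169.0], [726.0, 221.0]]
141 [624. 207. 167.] [625. 206. 153.]
176 [658. 204. 167.] [661. 206. 153.]
204 [687. 203. 167.] [692. 205. 153.]
padN [273. 162.]
padF [271. 206.]
cupN in top [269. 132.]
cupF in top [266. 195.]
cupF out top [265. 218.]
cupN bottom in [267. 128.]
cupN bottom out [268. 105.]
cupF yl [286. 207.]
cupF yr [245. 206.]
cupN yl [292. 120.]
cupN yr [248. 118.]
```

Run:
```python
from ov import *
plan([680,203.5,160],1.442)
```

```text
pos [657.  188.6 341. ] tool-d cm [-2.26  1.57 18.1 ] jawyaw 1.538 roll 0.096 F [0.  1.  0.4] g 0.586 t 22.5667 j6 -1.43
```

>>> apply_moves([
  [4.8,-1.13,0.79,0,0],
  [4.8,-1.13,0.78,0,0],
  [4.8,0,0,2,0.096],
  [4.8,0,0,3,0],
  [4.8,0,0,3,0],
  [4.8,0,0,3,0],
  [4.8,0,0,0,0],
  [4.8,0,0,0,0],
])

```text
time_s: 23.23
eef_pos: [679.9, 203.5, 230.6]
ee_rot: [-0.001, 0.065, 0.998, -0.0]
force: [0.4, 0.3, 1.7]
grip_width: 0.56
```

Run:
```python
from ov import *
plan([680,203.5,160],1.442)
i,im=snap("wrist","w21")
```

```text
pos [679.9 203.5 230.6] tool-d cm [-0.03  0.    7.06] jawyaw 1.441 roll -0.001 F [0.4 0.3 1.7] g 0.56 t 23.2333 j6 -1.32
```

View pics/w21.png

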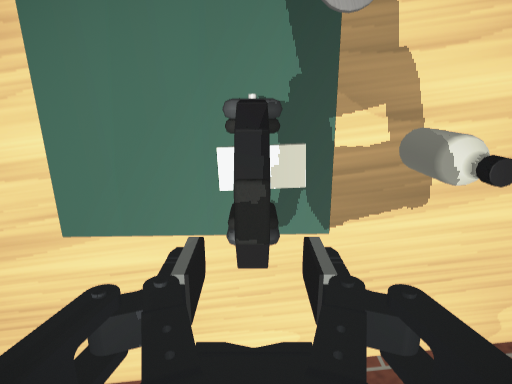

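Run:
```python
from ov import *
i=ctrl.camera_info("wrist")
for r in(181,200,205,240): print(r,onz(i,253,r,167).round(1))
im=np.load("pics/w21.npy");cv2.imwrite("pics/w21c.png",cv2.resize(im[80:290,180:330],None,fx=2.8,fy=2.8,interpolation=cv2.INTER_CUBIC))
```

```text
181 [658.9 206.1 167. ]
200 [671.7 204.4 167. ]
205 [675.1 203.9 167. ]
240 [700.2 200.6 167. ]
```

View pics/w21c.png

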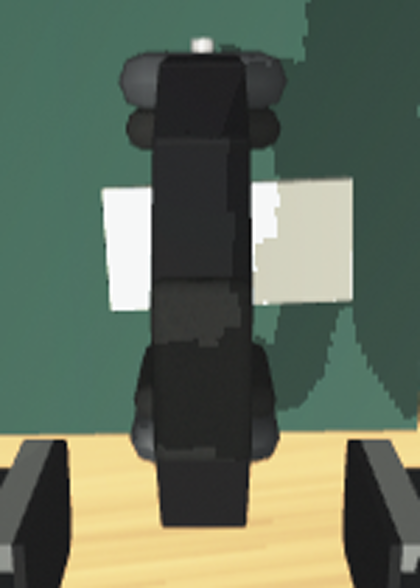

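>>> apply_moves([
  [4.8,0,0,2,0],
  [4.8,0,0,2,0],
  [4.8,0,0,1.5,0],
  [4.8,0,0,1,0],
  [4.8,0,0,0.6,0],
  [4.8,0,0,0,0],
])

```text
time_s: 23.78
eef_pos: [680.5, 203.6, 160.3]
ee_rot: [0.0, 0.064, 0.998, 0.0]
force: [-0.4, 0.8, -0.1]
grip_width: 0.563
```

>>> apply_moves([
  [3.5,0,0,0,0],
  [2,0,0,0,0],
  [1.5,0,0,0,0],
  [1.5,0,0,0,0],
  [1.5,0,0,0,0],
  [1.5,0,0,-0.3,0],
  [1.5,0,0,-0.7,0],
  [1.5,0,0,-1.5,0],
  [1.5,0,0,-2,0],
  [1.5,0,0,0,0],
], squeeze=60)

```text
time_s: 24.62
eef_pos: [681.3, 203.9, 209.3]
ee_rot: [0.003, 0.063, 0.998, 0.001]
force: [0.2, -1.0, -0.7]
grip_width: 0.261
```

Run:
```python
from ov import *
plan([480,429,400],0)
i,im=snap("wrist","w22");snap("scene","s22",(180,60,420,240),3)
```

```text
pos [681.3 203.9 209.3] tool-d cm [ 22.69  19.82 -19.18] jawyaw 1.444 roll 1.444 F [ 0.2 -1.  -0.7] g 0.261 t 24.6167 j6 -1.32
```

View pics/w22.png

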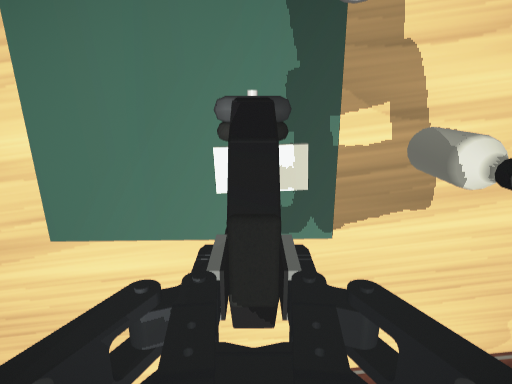

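View pics/s22.png

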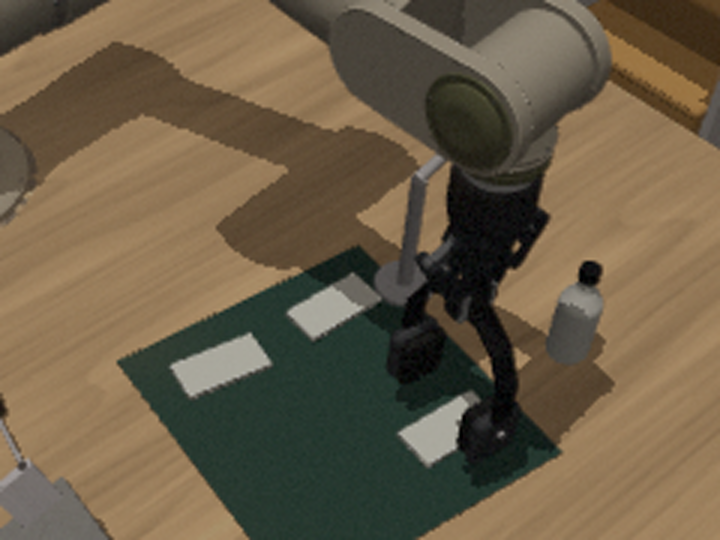

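>>> apply_moves([
  [1.5,0,0,-2,0],
  [1.5,0,0,-2.5,0],
  [1.5,0,0,-2.5,0],
  [1.5,0,0,-2.5,0],
  [1.5,0,0,-2.5,-0.085],
  [1.5,0,0,-2,-0.085],
  [1.5,0,0,-1,-0.085],
  [1.5,0,0,0,-0.085],
  [1.5,0,0,0,0],
  [1.5,0,0,0,0],
])

```text
time_s: 25.55
eef_pos: [680.3, 203.6, 353.1]
ee_rot: [-0.001, -0.105, 0.994, -0.0]
force: [0.3, 1.2, -2.6]
grip_width: 0.265
```

Run:
```python
from ov import *
plan([480,429,360],1.784)
```

```text
pos [680.3 203.6 353.1] tool-d cm [14.87 26.23 -0.64] jawyaw 1.781 roll -0.003 F [ 0.3  1.2 -2.6] g 0.265 t 25.55 j6 -1.66
```

>>> apply_moves([
  [1.5,0.6,1.1,-0.2,0],
  [1.5,1.2,2.2,-0.2,0],
  [1.5,1.5,2.6,-0.3,0],
  [1.5,1.6,2.8,0,0],
  [1.5,1.6,2.8,0,0],
  [1.5,1.6,2.8,0,0],
  [1.5,1.6,2.8,0,0],
  [1.5,1.6,2.8,0,0],
  [1.5,1.3,2.4,0,0],
  [1.5,1.2,2.1,0,0],
  [1.5,0.7,1.2,0,0],
  [1.5,0.37,0.63,0,0],
])

```text
time_s: 26.55
eef_pos: [478.1, 429.7, 361.2]
ee_rot: [-0.001, -0.106, 0.994, -0.0]
force: [-0.0, -0.4, -1.1]
grip_width: 0.266
```

>>> apply_moves([
  [1.5,0,0,0,0],
  [1.5,0,0,0,0],
  [1.5,0,0,0,0],
])

```text
time_s: 26.8
eef_pos: [480.4, 427.5, 361.6]
ee_rot: [-0.0, -0.105, 0.994, -0.0]
force: [-1.0, -0.1, -1.4]
grip_width: 0.267
```

Run:
```python
from ov import *
plan([480,429,360],1.784)
i,im=snap("wrist","w23");isc,im=snap("scene","s23",(240,20,440,180),3)
it,_=snap("top","t23",(20,120,260,300),3)
P=np.array([[503.5,319,166],[456,538.5,166]]);print(proj(i,P),proj(isc,P))
```

```text
pos [480.4 427.5 361.6] tool-d cm [0.01 0.16 0.16] jawyaw 1.782 roll -0.002 F [-1.  -0.1 -1.4] g 0.267 t 26.8 j6 -1.24
[[148.95223869 170.70660531]
 [361.00602934 170.03034475]] [[319.4108781  119.88896143]
 [355.78447288  84.53840874]]
```

View pics/w23.png

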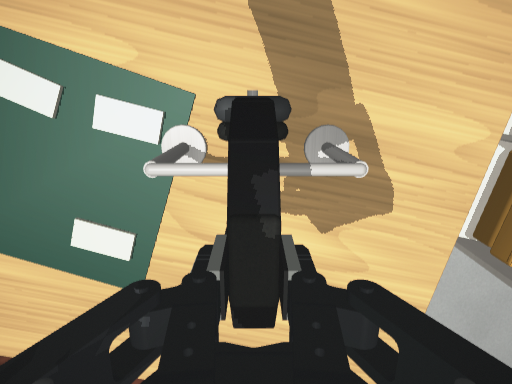

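View pics/s23.png

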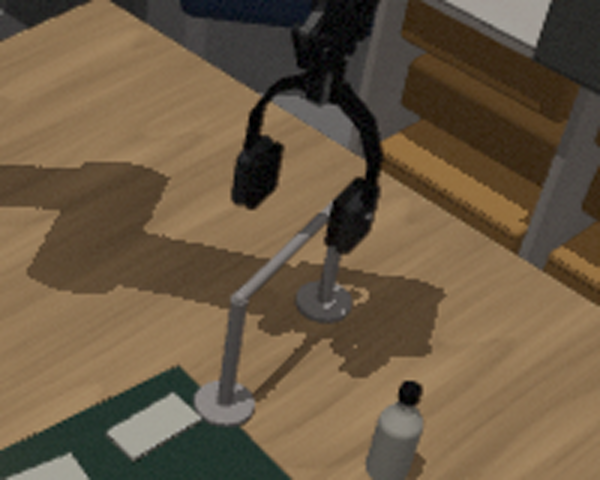

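>>> apply_moves([
  [1.5,0,0,1,0],
  [1.5,0,0,1.8,0],
  [1.5,0,0,2,0],
  [1.5,0,0,2,0],
  [1.5,0,0,2,0],
  [1.5,0,0,2,0],
  [1.5,0,0,2,0],
  [1.5,0,0,2,0],
  [1.5,0,0,1.3,0],
  [1.5,0,0,1,0],
  [1.5,0,0,0,0],
])

```text
time_s: 27.87
eef_pos: [479.1, 427.8, 188.8]
ee_rot: [-0.002, -0.106, 0.994, -0.001]
force: [-0.4, -0.4, -2.4]
grip_width: 0.266
```

>>> apply_moves([
  [1.5,0,0,0.3,0],
  [1.5,0,0,0.3,0],
  [1.5,0,0,0,0],
])

```text
time_s: 28.12
eef_pos: [479.6, 428.5, 185.2]
ee_rot: [0.0, -0.106, 0.994, 0.0]
force: [-0.5, 1.1, -2.2]
grip_width: 0.262
```

Run:
```python
from ov import *
plan([480,429,180.3],1.784)
i,im=snap("wrist","w24");isc,im=snap("scene","s24",(240,20,440,180),3)
```

```text
pos [479.6 428.5 185.2] tool-d cm [-0.05  0.04  0.49] jawyaw 1.784 roll -0.0 F [-0.5  1.1 -2.2] g 0.262 t 28.1167 j6 -1.24
```

View pics/s24.png

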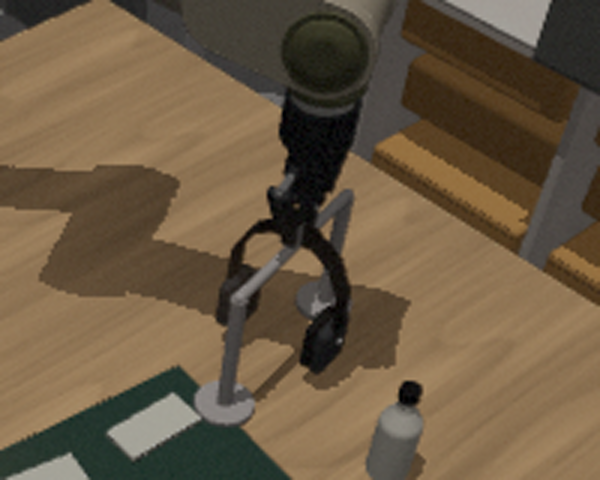

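Straddles the bar. Down to touch.

>>> apply_moves([
  [1.5,0,0,0.2,0],
  [1.5,0,0,0.15,0],
  [1.5,0,0,0,0],
])

```text
time_s: 28.47
eef_pos: [479.8, 428.8, 184.0]
ee_rot: [0.001, -0.106, 0.994, 0.001]
force: [-2.7, -2.6, 10.7]
grip_width: 0.265
```

>>> apply_moves([
  [1.5,0,0,0.1,0],
  [1.5,0,0,0.1,0],
  [1.5,0,0,0,0],
])

```text
time_s: 28.72
eef_pos: [479.8, 428.8, 183.8]
ee_rot: [0.002, -0.107, 0.994, 0.001]
force: [-7.1, -5.0, 21.6]
grip_width: 0.262
```

>>> apply_moves([
  [1.5,0,0,-0.2,0],
  [1.5,0,0,0,0],
  [2.6,0,0,0,0],
  [2.8,0,0,0,0],
  [3.4,0,0,0,0],
  [4.2,0,0,0,0],
  [4.8,0,0,0,0],
  [4.8,0,0,-0.5,0],
  [4.8,0,0,-1,0],
  [4.8,0,0,-2,0],
  [4.8,0,0,-3,0],
  [4.8,0,0,-3,0],
])

```text
time_s: 29.72
eef_pos: [479.1, 428.3, 278.0]
ee_rot: [-0.0, -0.106, 0.994, -0.0]
force: [0.5, -0.1, 0.7]
grip_width: 0.56
```

Run:
```python
from ov import *
plan([479,234.6,200],0)
i,im=snap("wrist","w25");isc,im=snap("scene","s25",(240,20,440,180),3)
```

```text
pos [479.1 428.3 278. ] tool-d cm [  4.1  -18.93   7.81] jawyaw 1.784 roll -1.358 F [ 0.5 -0.1  0.7] g 0.56 t 29.7167 j6 -1.24
```

View pics/s25.png

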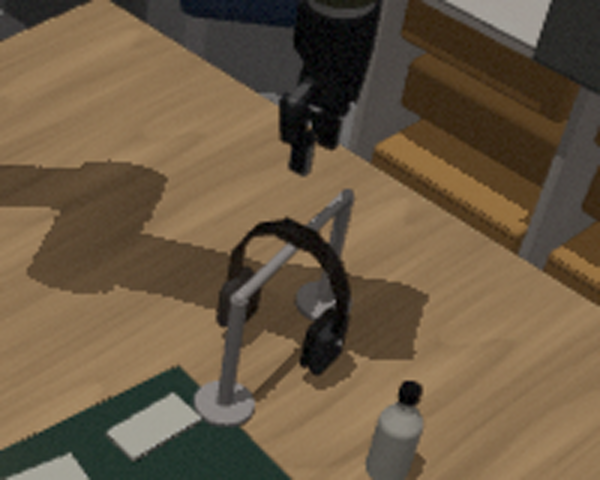

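View pics/w25.png

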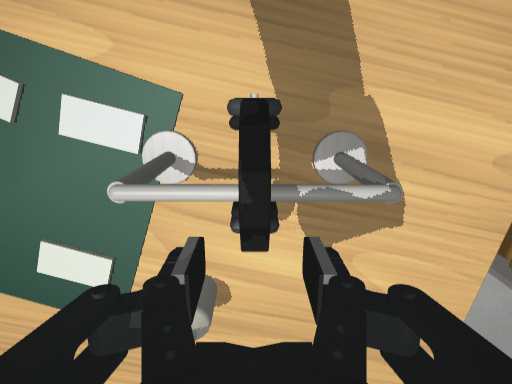

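>>> apply_moves([
  [6.2,0.4,-1.9,0,0],
  [6.2,0.41,-1.9,0,0],
  [6.2,0.41,-1.9,0,0],
  [6.2,0.41,-1.9,0,0],
  [6.2,0.41,-1.9,0,0],
  [6.2,0.41,-1.9,0,0],
  [6.2,0.41,-1.9,0,0],
  [6.2,0.41,-1.9,0,0],
  [6.2,0.41,-1.9,0,0],
  [6.2,0.41,-1.9,0,0],
  [6.2,0,0,0,0.12],
  [6.2,0,0,0,0.12],
])

```text
time_s: 30.82
eef_pos: [479.7, 233.2, 276.9]
ee_rot: [0.0, 0.017, 1.0, 0.0]
force: [0.1, -0.2, -0.7]
grip_width: 0.725
```

>>> apply_moves([
  [6.2,0,0,0.8,0.12],
  [6.2,0,0,0.8,0.12],
  [6.2,0,0,0.8,0.12],
  [6.2,0,0,0.8,0.12],
  [6.2,0,0,0.8,0.12],
  [6.2,0,0,0.8,0.12],
  [6.2,0,0,0.8,0.12],
  [6.2,0,0,0.8,0.12],
  [6.2,0,0,0.8,0.12],
  [6.2,0,0,0.8,0.12],
  [6.2,0,0,0,0.12],
  [6.2,0,0,0,0.12],
])

```text
time_s: 31.82
eef_pos: [479.5, 234.1, 196.2]
ee_rot: [-0.0, 0.672, 0.741, -0.0]
force: [-0.0, -0.5, 0.3]
grip_width: 0.726
```

>>> apply_moves([
  [6.2,0,0,0,0.104],
  [6.2,0,0,0,0],
])

```text
time_s: 31.98
eef_pos: [479.7, 234.2, 196.6]
ee_rot: [0.0, 0.708, 0.706, 0.0]
force: [0.2, -0.3, 0.5]
grip_width: 0.723
```

```bash
cat > bl.py <<'E'
from ov import *
def blanks(n,name,lo=150,z=11):
    i,im=snap(n,name);im=np.load(f"pics/{name}.npy")
    m=((im.min(2)>lo)).astype(np.uint8)
    for c in cv2.findContours(m,0,2)[0]:
        if cv2.contourArea(c)<150: continue
        P=np.array([onz(i,u,v,z)[:2] for u,v in c[:,0,:]+0.0],np.float32)
        (x,y),(w,h),a=cv2.minAreaRect(P)
        if w>h: w,h,a=h,w,a-90
        print("centre",round(x,1),round(y,1),"w,h",round(w,1),round(h,1),"jawyaw",round(np.radians((a+90)%180-90),3),"px",c[:,0].mean(0).round())
E
python3 - <<'E'
from bl import *
plan([479.1,234.6,60],0)
blanks("wrist","w26");blanks("top","t26")
E
```

```text
pos [479.7 234.2 196.6] tool-d cm [ 0.04 -0.06 13.66] jawyaw -0.004 roll -0.004 F [ 0.2 -0.3  0.5] g 0.723 t 31.9833 j6 0.24
centre 463.1 80.6 w,h 49.5 100.2 jawyaw -0.21 px [242. 299.]
centre 682.0 211.8 w,h 49.7 99.9 jawyaw -0.088 px [449. 190.]
centre 477.0 231.7 w,h 49.6 95.7 jawyaw -0.04 px [255. 167.]
centre 393.6 -329.0 w,h 14.1 97.5 jawyaw -0.003 px [395. 263.]
centre 465.7 81.0 w,h 48.1 97.4 jawyaw -0.206 px [247. 238.]
centre 479.3 208.0 w,h 40.8 47.4 jawyaw -1.547 px [201. 231.]
centre 684.4 213.1 w,h 48.2 97.1 jawyaw -0.089 px [202. 164.]
```

View pics/w26.png

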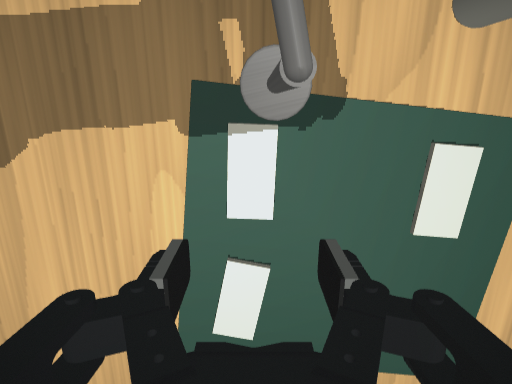

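>>> apply_moves([
  [6.2,0,-0.15,3,0],
  [6.2,0,0,3.5,0],
  [6.2,0,0,3.5,0],
  [6.2,0,0,3.5,0],
  [6.2,0,0,2.5,0.015],
  [6.2,0,0,1.2,0],
  [6.2,0,0,0.6,0],
  [6.2,0,0,0.3,0],
  [6.2,0,0,0,0],
])

```text
time_s: 32.83
eef_pos: [478.4, 234.2, 15.7]
ee_rot: [0.0, 0.712, 0.702, 0.0]
force: [0.1, -0.0, -0.1]
grip_width: 0.727
```

Run:
```python
from bl import *
plan([478,234,11],-.015)
snap("wrist","w27")
```

```text
pos [478.4 234.2  15.7] tool-d cm [-0.02 -0.04  0.47] jawyaw -0.014 roll 0.001 F [ 0.1 -0.  -0.1] g 0.727 t 32.8333 j6 0.25
```

View pics/w27.png

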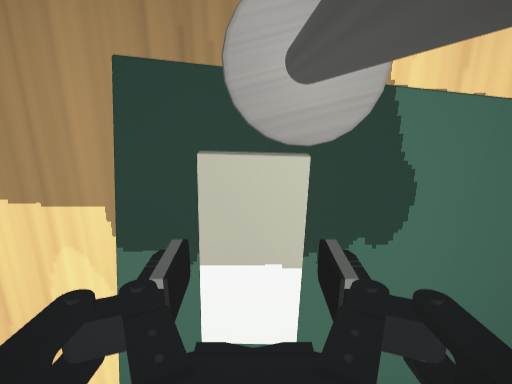

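>>> apply_moves([
  [6.2,0,0,0.2,0],
  [6.2,0,0,0.2,0],
  [6.2,0,0,0.1,0],
  [6.2,0,0,0,0],
])

```text
time_s: 33.22
eef_pos: [478.1, 234.2, 10.5]
ee_rot: [0.0, 0.712, 0.702, 0.0]
force: [0.4, -0.7, -0.3]
grip_width: 0.729
```

>>> apply_moves([
  [5.4,0,0,0,0],
  [4.6,0,0,0,0],
  [4.2,0,0,0,0],
  [4.2,0,0,0,0],
  [4.2,0,0,-0.4,0],
  [4.2,0,0,-1,0],
  [4.2,0,0,-2,0],
  [4.2,0,0,-3,0],
  [4.2,0,0,0,0],
], squeeze=30)

```text
time_s: 33.97
eef_pos: [480.4, 234.8, 79.7]
ee_rot: [0.002, 0.712, 0.702, 0.004]
force: [-0.5, -0.1, -0.1]
grip_width: 0.574
```

Run:
```python
from bl import *
P=j2w([45,65,0]);print(P);P[2]=250
plan(P,-.168)
snap("wrist","w28")
```

```text
[ 590.1749026  -242.15258956   91.28150376]
pos [480.4 234.8  79.7] tool-d cm [-47.5   11.81 -17.04] jawyaw -0.015 roll 0.153 F [-0.5 -0.1 -0.1] g 0.574 t 33.9667 j6 0.25
```

View pics/w28.png

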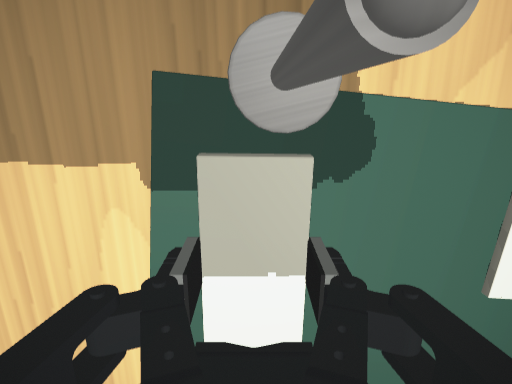

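>>> apply_moves([
  [4.2,-0.5,0,-3,0],
  [4.2,-1.5,0.3,-3.3,0],
  [4.2,-2.5,0.7,-3,0],
  [4.2,-3,0.8,-2,0],
  [4.2,-3.4,0.85,-1.7,0],
  [4.2,-3.5,0.9,-1,0],
  [4.2,-3.6,0.9,0,0],
  [4.2,-3.6,0.9,0,0],
  [4.2,-3.6,0.9,0,0],
  [4.2,-3.6,0.9,0,0],
  [4.2,-3.6,0.9,0,0],
  [4.2,-3.6,0.9,0,0],
])

```text
time_s: 35.02
eef_pos: [562.0, -128.9, 213.7]
ee_rot: [-0.001, 0.712, 0.702, -0.0]
force: [-0.3, 0.6, -0.1]
grip_width: 0.57
```

>>> apply_moves([
  [4.2,-3.5,0.9,0,0],
  [4.2,-3,0.8,0,0],
  [4.2,-2.5,0.6,0,0],
  [4.2,-1.6,0.5,0,0],
  [4.2,0,0,0,0.08],
  [4.2,0,0,0,0.073],
  [4.2,0,0,0,0],
  [4.2,0,0,0,0],
])

```text
time_s: 35.68
eef_pos: [588.4, -233.4, 213.7]
ee_rot: [-0.001, 0.763, 0.646, -0.0]
force: [0.3, -0.5, -1.3]
grip_width: 0.574
```

Run:
```python
from bl import *
P=j2w([45,65,0]);P[2]=150
plan(P,-.168)
from ov import overlay
overlay("wrist","w29",1)
```

```text
pos [ 588.4 -233.4  213.7] tool-d cm [-0.84  0.33  6.37] jawyaw -0.166 roll 0.002 F [ 0.3 -0.5 -1.3] g 0.574 t 35.6833 j6 -0.4
```

View pics/w29.png

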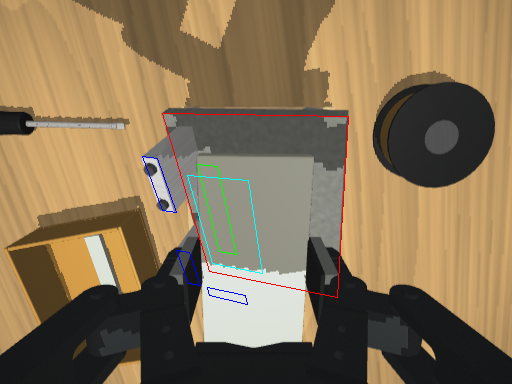

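>>> apply_moves([
  [4.2,-0.84,0.33,1,0],
  [4.2,0,0,2,0],
  [4.2,0,0,2,0],
  [4.2,0,0,1.7,0],
  [4.2,0,0,1,0],
  [4.2,0,0,0.4,0],
  [4.2,0,0,0,0],
])

```text
time_s: 36.32
eef_pos: [590.3, -242.4, 132.5]
ee_rot: [-0.001, 0.764, 0.645, -0.0]
force: [-0.5, 1.1, -0.2]
grip_width: 0.576
```

>>> apply_moves([
  [4.2,0,0,0.2,0],
  [4.2,0,0,0.2,0],
  [4.2,0,0,0.2,0],
  [4.2,0,0,0,0],
])

```text
time_s: 36.65
eef_pos: [590.5, -242.4, 127.6]
ee_rot: [0.0, 0.764, 0.645, 0.0]
force: [-0.5, -0.5, -0.1]
grip_width: 0.573
```

>>> apply_moves([
  [4.2,0,0,0.2,0],
  [4.2,0,0,0.2,0],
  [4.2,0,0,0,0],
])

```text
time_s: 36.9
eef_pos: [590.5, -242.5, 123.4]
ee_rot: [0.0, 0.764, 0.645, -0.0]
force: [-0.8, -1.0, 2.5]
grip_width: 0.572
```

>>> apply_moves([
  [4.2,0,0,0.15,0],
  [4.2,0,0,0.15,0],
  [4.2,0,0,0.1,0],
  [4.2,0,0,0,0],
], squeeze=20)

```text
time_s: 37.23
eef_pos: [590.4, -242.4, 119.1]
ee_rot: [-0.0, 0.764, 0.645, -0.0]
force: [0.4, -1.0, 1.6]
grip_width: 0.573
```

Run:
```python
from bl import *
snap("wrist","w30");snap("scene","s30",(100,160,260,310),4)
```

```text
(no output)
```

View pics/s30.png

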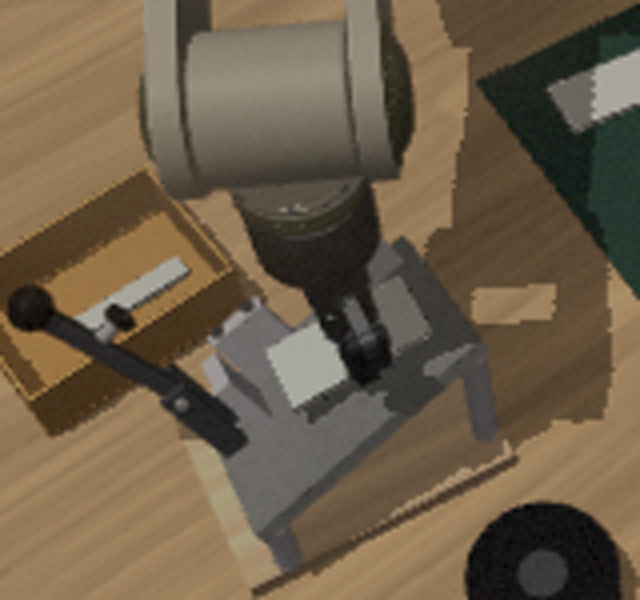

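>>> apply_moves([
  [4.2,0,0,0.1,0],
  [5.8,0,0,0,0],
  [5.8,0,0,0,0],
  [5.8,0,0,0,0],
  [5.8,0,0,0,0],
  [5.8,0,0,0,0],
  [5.8,0,0,-0.5,0],
  [5.8,0,0,-1.5,0],
  [5.8,0,0,-3,0],
  [5.8,0,0,-3,0],
  [5.8,0,0,-2,0],
])

```text
time_s: 38.25
eef_pos: [590.9, -242.6, 221.9]
ee_rot: [0.002, 0.764, 0.645, 0.001]
force: [0.3, 0.4, -0.3]
grip_width: 0.676
```

Run:
```python
from bl import *
overlay("wrist","w31",1.5);snap("scene","s31",(100,160,260,310),4)
```

```text
(no output)
```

View pics/w31.png

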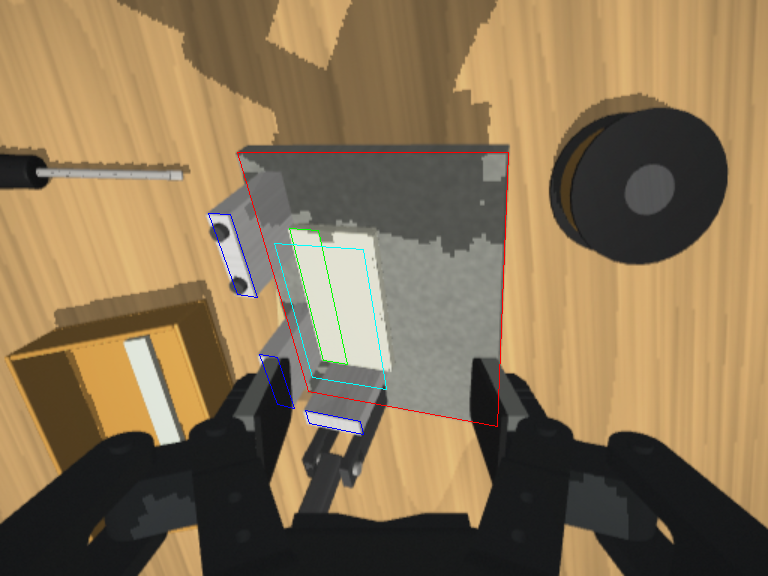

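View pics/s31.png

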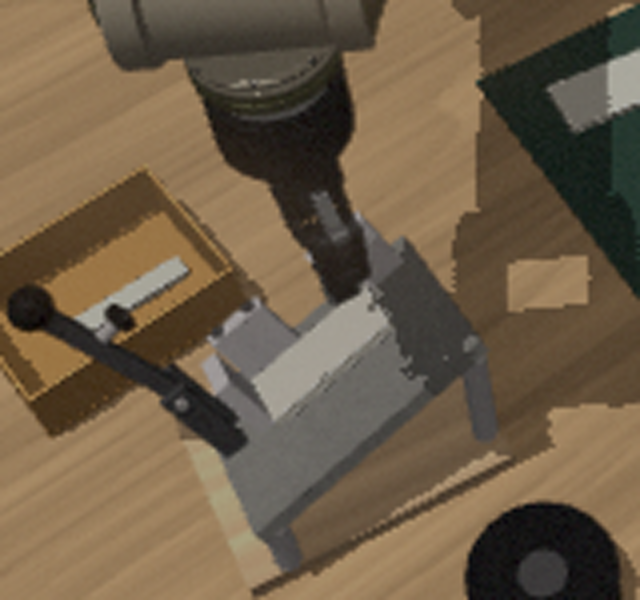

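Run:
```python
from bl import *
blanks("top","t32")
plan([464.8,81,150],-.204)
```

```text
centre 470.0 97.0 w,h 47.0 67.0 jawyaw -0.2 px [242. 236.]
centre 502.4 318.9 w,h 57.1 63.2 jawyaw 1.153 px [166. 224.]
centre 684.5 213.7 w,h 48.7 99.0 jawyaw -0.089 px [202. 164.]
pos [ 590.9 -242.6  220.2] tool-d cm [ 29.8  -17.86   6.93] jawyaw -0.168 roll 0.036 F [-0.7 -0.1 -0.5] g 0.68 t 38.4 j6 -0.4
```

View pics/t32.png

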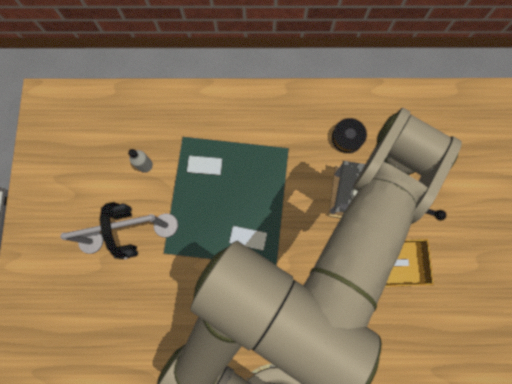

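Blanks unmoved (partly hidden by the arm). Go over the second one.

>>> apply_moves([
  [6.2,1.5,-0.9,0,0],
  [6.2,2.9,-1.7,0,0],
  [6.2,3.2,-1.9,0,0],
  [6.2,3.2,-1.9,0,0],
  [6.2,3.2,-1.9,0,0],
  [6.2,3.2,-1.9,0.5,0],
  [6.2,3.2,-1.9,1,0],
  [6.2,3.2,-1.9,1,0],
  [6.2,2.6,-1.7,1.3,0],
  [6.2,2.1,-1.3,1.5,0],
  [6.2,1.5,-0.86,1.5,0],
  [6.2,0,0,0,0.036],
])

```text
time_s: 39.4
eef_pos: [461.0, 83.9, 147.0]
ee_rot: [-0.003, 0.774, 0.633, -0.002]
force: [-0.6, -1.1, -0.5]
grip_width: 0.727
```

>>> apply_moves([
  [6.2,0,0,0,0],
  [6.2,0,0,0,0],
])

```text
time_s: 39.57
eef_pos: [464.0, 81.2, 149.9]
ee_rot: [-0.0, 0.775, 0.632, -0.0]
force: [1.4, -0.2, -0.1]
grip_width: 0.727
```

Run:
```python
from bl import *
blanks("wrist","w33")
plan([464.8,81,15],-.204)
```

```text
centre 463.3 80.3 w,h 49.7 99.3 jawyaw -0.211 px [258. 184.]
centre 669.9 175.4 w,h 25.2 31.8 jawyaw 1.482 px [485.  27.]
pos [464.3  81.  150.2] tool-d cm [1.000e-02 5.000e-02 1.352e+01] jawyaw -0.203 roll 0.001 F [ 0.1 -0.6  0.3] g 0.729 t 39.6167 j6 0.13
```

View pics/w33.png

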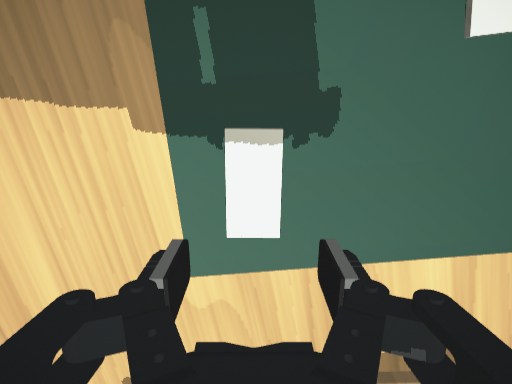

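>>> apply_moves([
  [6.2,0,0,2,0],
  [6.2,0,0,3,0],
  [6.2,0,0,3,0],
  [6.2,0,0,3,0],
  [6.2,0,0,1.5,0],
  [6.2,0,0,0.7,0],
  [6.2,0,0,0.4,0],
  [6.2,0,0,0.3,0],
  [6.2,0,0,0,0],
])

```text
time_s: 40.37
eef_pos: [464.7, 81.1, 11.9]
ee_rot: [0.0, 0.775, 0.631, 0.0]
force: [-1.1, -0.1, 0.9]
grip_width: 0.723
```

>>> apply_moves([
  [5.4,0,0,0,0],
  [4.6,0,0,0,0],
  [4.2,0,0,0,0],
  [4.2,0,0,0,0],
  [4.2,0,0,0,0],
  [4.2,0,0,-0.4,0],
  [4.2,0,0,-1,0],
  [4.2,0,0,-2,0],
  [4.2,0,0,-3,0],
  [4.2,0,0,0,0],
], squeeze=30)

```text
time_s: 41.2
eef_pos: [466.5, 81.3, 80.3]
ee_rot: [0.003, 0.775, 0.632, 0.003]
force: [0.4, -0.4, 0.3]
grip_width: 0.574
```

Run:
```python
from bl import *
P=j2w([45,65,8]);print(P);P[2]=220
plan(P,-.168)
snap("wrist","w34")
```

```text
[ 587.18379633 -244.42209957   98.34568154]
pos [466.5  81.3  80.3] tool-d cm [-29.44  18.51 -13.85] jawyaw -0.204 roll -0.036 F [ 0.4 -0.4  0.3] g 0.574 t 41.2 j6 0.13
```

View pics/w34.png

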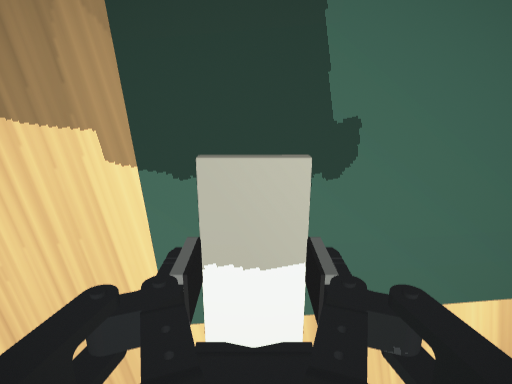

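>>> apply_moves([
  [4.2,-0.5,0.3,-2.5,0],
  [4.2,-1.5,0.9,-3.2,0],
  [4.2,-2.3,1.3,-2.9,0],
  [4.2,-2.9,1.7,-2.2,0],
  [4.2,-3.1,1.8,-1.6,0],
  [4.2,-3.3,2,-1,0],
  [4.2,-3.3,2,-0.5,0],
  [4.2,-3.3,2,0,0],
  [4.2,-3.3,2,0,0],
  [4.2,-2.9,1.7,0,0],
  [4.2,-2.2,1.2,0,0],
  [4.2,-1.5,0.8,0,-0.036],
])

```text
time_s: 42.25
eef_pos: [576.5, -251.8, 213.1]
ee_rot: [-0.001, 0.765, 0.645, -0.0]
force: [0.4, 0.7, -0.1]
grip_width: 0.573
```

>>> apply_moves([
  [4.2,0,0,0,0],
  [4.2,0,0,0,0],
])

```text
time_s: 42.42
eef_pos: [576.2, -249.5, 213.3]
ee_rot: [-0.001, 0.764, 0.645, -0.0]
force: [-0.8, 0.6, -0.1]
grip_width: 0.574
```

Run:
```python
from bl import *
plan([578.6,-249.6,125],-.168)
overlay("wrist","w35",1)
```

```text
pos [ 576.2 -249.5  213.3] tool-d cm [0.02 0.25 8.83] jawyaw -0.169 roll -0.001 F [-0.8  0.6 -0.1] g 0.574 t 42.4167 j6 -0.43
```

View pics/w35.png

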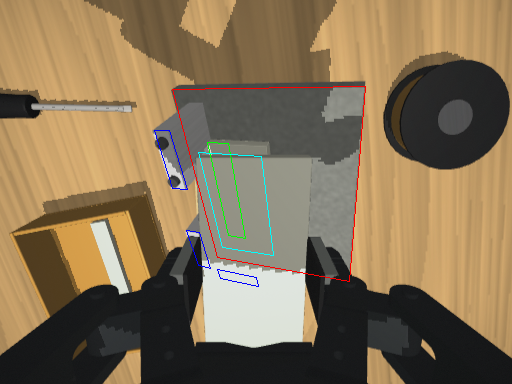

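>>> apply_moves([
  [4.2,0,0.2,1.5,0],
  [4.2,0,0,2.5,0],
  [4.2,0,0,2.5,0],
  [4.2,0,0,1.5,0],
  [4.2,0,0,0.6,0],
  [4.2,0,0,0.2,0],
  [4.2,0,0,0,0],
])

```text
time_s: 43.05
eef_pos: [578.8, -249.1, 127.0]
ee_rot: [0.0, 0.764, 0.645, 0.0]
force: [0.7, -1.0, -0.4]
grip_width: 0.568
```

>>> apply_moves([
  [4.2,0,0,0.2,0],
  [4.2,0,0,0.2,0],
  [4.2,0,0,0.2,0],
  [4.2,0,0,0,0],
])

```text
time_s: 43.38
eef_pos: [578.6, -249.7, 120.6]
ee_rot: [0.0, 0.764, 0.645, 0.0]
force: [-0.0, -0.5, 1.5]
grip_width: 0.574
```

>>> apply_moves([
  [4.2,0,0,0.2,0],
  [4.2,0,0,0.15,0],
  [4.2,0,0,0,0],
], squeeze=20)

```text
time_s: 43.63
eef_pos: [578.6, -249.8, 116.9]
ee_rot: [0.0, 0.764, 0.645, -0.0]
force: [-0.1, -0.8, 1.9]
grip_width: 0.575
```

>>> apply_moves([
  [4.2,0,0,0.15,0],
  [4.2,0,0,0.1,0],
  [5.8,0,0,0,0],
  [5.8,0,0,0,0],
  [5.8,0,0,0,0],
  [5.8,0,0,0,0],
  [5.8,0,0,0,0],
  [5.8,0,0,-0.5,0],
  [5.8,0,0,-1.5,0],
  [5.8,0,0,-3,0],
  [5.8,0,0,-3,0],
  [5.8,0,0,-2,0],
])

```text
time_s: 44.63
eef_pos: [579.0, -249.9, 217.8]
ee_rot: [0.002, 0.764, 0.645, 0.0]
force: [0.3, -0.6, -1.1]
grip_width: 0.675
```

Run:
```python
from bl import *
overlay("wrist","w36",1.5);snap("scene","s36",(100,160,260,310),4)
plan([683.5,212.5,150],-.089)
```

```text
pos [ 579.7 -250.3  218.9] tool-d cm [47.39  2.46  6.76] jawyaw -0.168 roll -0.079 F [ 1.1  0.2 -0.3] g 0.679 t 44.7333 j6 -0.43
```

View pics/w36.png

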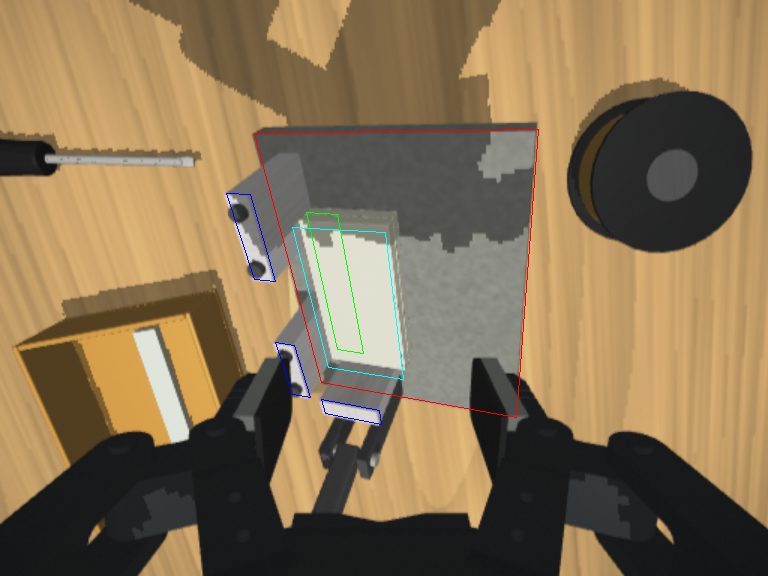

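View pics/s36.png

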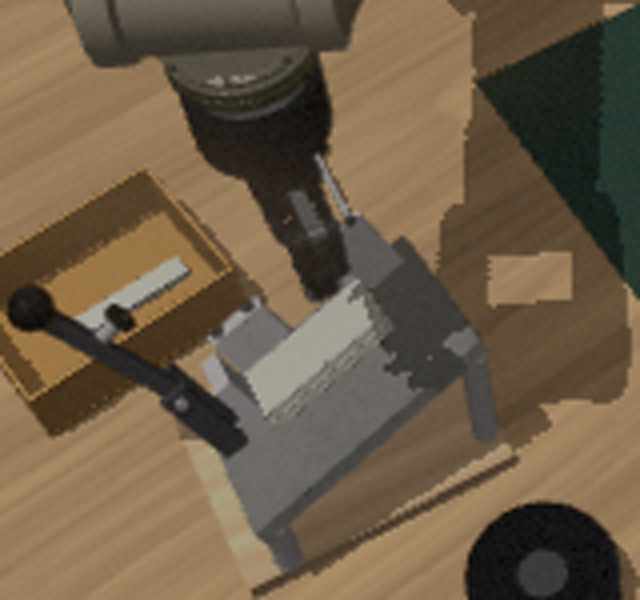

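>>> apply_moves([
  [6.2,1.5,0.1,0,0],
  [6.2,3,0.15,0,0],
  [6.2,3.7,0.2,0,0],
  [6.2,3.9,0.2,0,0],
  [6.2,3.9,0.2,0,0],
  [6.2,3.9,0.2,0,0],
  [6.2,3.9,0.2,0,0],
  [6.2,3.9,0.2,0,0],
  [6.2,3.9,0.2,0,0],
  [6.2,3.9,0.2,0.5,0],
  [6.2,3.9,0.2,1,0],
  [6.2,3.5,0.2,1,0],
])

```text
time_s: 45.73
eef_pos: [671.8, 173.0, 187.9]
ee_rot: [-0.001, 0.764, 0.646, -0.001]
force: [-0.3, 0.5, 0.6]
grip_width: 0.723
```

>>> apply_moves([
  [6.2,2.5,0.1,1,0],
  [6.2,1.5,0.1,1,0],
  [6.2,0.4,0,0.5,0],
  [6.2,0,0,0.5,-0.079],
  [6.2,0,0,0,0],
  [6.2,0,0,0,0],
])

```text
time_s: 46.23
eef_pos: [681.4, 212.1, 158.9]
ee_rot: [-0.0, 0.739, 0.674, -0.001]
force: [-0.1, -0.6, -1.0]
grip_width: 0.727
```

Run:
```python
from bl import *
blanks("wrist","w37")
plan([683.5,212.5,12],-.089)
```

```text
centre 682.0 212.0 w,h 49.8 99.0 jawyaw -0.089 px [250. 179.]
centre 667.3 323.1 w,h 5.0 49.1 jawyaw -0.022 px [223.  47.]
pos [681.7 212.  159.6] tool-d cm [ 0.07  0.18 14.76] jawyaw -0.092 roll -0.003 F [ 0.2  0.2 -1.1] g 0.724 t 46.2833 j6 0.23
```

View pics/w37.png

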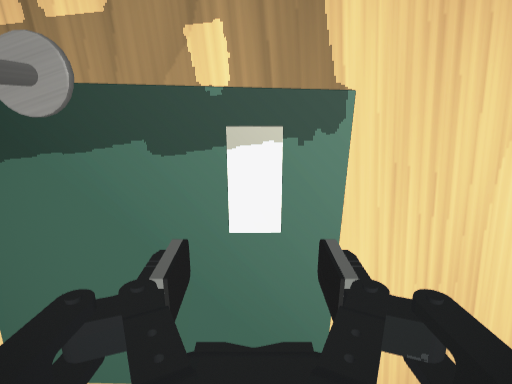

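>>> apply_moves([
  [6.2,0,0.12,2,0],
  [6.2,0,0,3,0],
  [6.2,0,0,3,0],
  [6.2,0,0,3,0],
  [6.2,0,0,1.8,0],
  [6.2,0,0,0.9,0],
  [6.2,0,0,0.5,0],
  [6.2,0,0,0.3,0],
  [6.2,0,0,0.3,0],
  [6.2,0,0,0,0],
])

```text
time_s: 47.12
eef_pos: [683.4, 212.5, 12.2]
ee_rot: [0.0, 0.738, 0.675, 0.001]
force: [-0.3, 0.9, -0.4]
grip_width: 0.726
```

>>> apply_moves([
  [5.4,0,0,0,0],
  [4.6,0,0,0,0],
  [4.2,0,0,0,0],
  [4.2,0,0,0,0],
  [4.2,0,0,0,0],
  [4.2,0,0,-0.4,0],
  [4.2,0,0,-1,0],
  [4.2,0,0,-2,0],
  [4.2,0,0,-3,0],
  [4.2,0,0,0,0],
], squeeze=30)

```text
time_s: 47.95
eef_pos: [685.4, 212.9, 82.4]
ee_rot: [0.003, 0.738, 0.675, 0.004]
force: [0.8, -0.3, 0.1]
grip_width: 0.574
```

Run:
```python
from bl import *
P=j2w([36,58,0]);print(P)
plan([576.5,-251.5,215],-.168)
snap("wrist","w38")
```

```text
[ 581.54729192 -247.36578545   85.95356584]
pos [685.4 212.9  82.4] tool-d cm [-47.2   -6.6  -13.43] jawyaw -0.089 roll 0.079 F [ 0.8 -0.3  0.1] g 0.574 t 47.95 j6 0.23
```

View pics/w38.png

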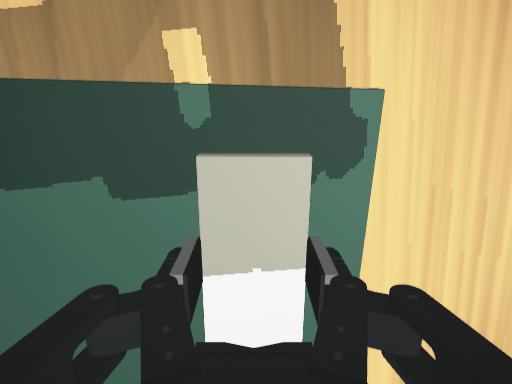

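>>> apply_moves([
  [4.2,-0.5,0,-3,0],
  [4.2,-1.5,-0.2,-3.2,0],
  [4.2,-2.7,-0.4,-2.8,0],
  [4.2,-3.4,-0.5,-2,0],
  [4.2,-3.7,-0.5,-1.5,0],
  [4.2,-3.9,-0.6,-0.9,0],
  [4.2,-4,-0.6,0,0],
  [4.2,-4,-0.6,0,0],
  [4.2,-4,-0.6,0,0],
  [4.2,-4,-0.6,0,0],
  [4.2,-4,-0.6,0,0],
  [4.2,-3.7,-0.5,0,0],
])

```text
time_s: 49.0
eef_pos: [590.0, -176.9, 208.9]
ee_rot: [-0.001, 0.738, 0.675, -0.0]
force: [0.8, 0.2, -0.4]
grip_width: 0.571
```

>>> apply_moves([
  [4.2,-3.2,-0.5,0,0],
  [4.2,-2.4,-0.4,0,0],
  [4.2,-1.5,-0.3,0,0],
  [4.2,-0.6,0,0,0],
  [4.2,0,0,0,0.079],
  [4.2,0,0,0,0],
  [4.2,0,0,0,0],
])

```text
time_s: 49.58
eef_pos: [572.8, -249.4, 209.2]
ee_rot: [-0.0, 0.763, 0.646, 0.0]
force: [-0.2, -0.5, -0.0]
grip_width: 0.576
```

Run:
```python
from bl import *
plan([577.5,-251,135],-.168)
overlay("wrist","w39",1)
```

```text
pos [ 572.8 -249.4  209.2] tool-d cm [-0.08  0.5   7.42] jawyaw -0.165 roll 0.003 F [-0.2 -0.5 -0. ] g 0.576 t 49.5833 j6 -0.43
```

View pics/w39.png

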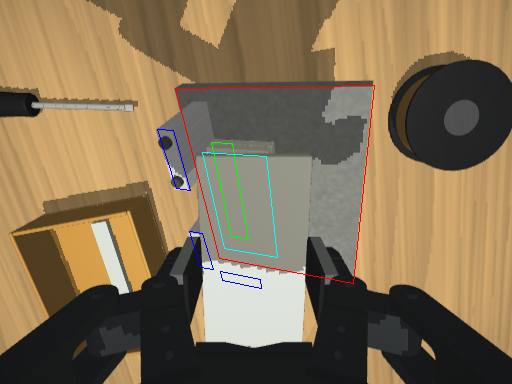

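>>> apply_moves([
  [4.2,-0.08,0.5,1.5,0],
  [4.2,0,0,2.3,0],
  [4.2,0,0,2.2,0],
  [4.2,0,0,1,0],
  [4.2,0,0,0.5,0],
  [4.2,0,0,0,0],
])

```text
time_s: 50.13
eef_pos: [577.2, -251.7, 133.9]
ee_rot: [-0.001, 0.764, 0.646, -0.0]
force: [1.0, 0.7, -1.1]
grip_width: 0.574
```

>>> apply_moves([
  [4.2,0,0,0.2,0],
  [4.2,0,0,0.2,0],
  [4.2,0,0,0.2,0],
  [4.2,0,0,0,0],
], squeeze=20)

```text
time_s: 50.47
eef_pos: [577.2, -252.2, 128.6]
ee_rot: [0.0, 0.764, 0.645, 0.0]
force: [0.4, 0.6, 0.3]
grip_width: 0.574
```

>>> apply_moves([
  [4.2,0,0,0.2,0],
  [4.2,0,0,0.1,0],
  [4.2,0,0,0,0],
])

```text
time_s: 50.72
eef_pos: [577.4, -252.3, 125.8]
ee_rot: [0.0, 0.764, 0.645, 0.0]
force: [-0.1, 0.7, 2.8]
grip_width: 0.573
```

>>> apply_moves([
  [4.2,0,0,0.15,0],
  [4.2,0,0,0.15,0],
  [4.2,0,0,0.15,0],
  [4.2,0,0,0,0],
])

```text
time_s: 51.05
eef_pos: [577.1, -252.2, 120.6]
ee_rot: [-0.0, 0.764, 0.645, -0.0]
force: [0.5, -0.7, 2.8]
grip_width: 0.57
```

>>> apply_moves([
  [5.8,0,0,0,0],
  [5.8,0,0,0,0],
  [5.8,0,0,0,0],
  [5.8,0,0,0,0],
  [5.8,0,0,0,0],
  [5.8,0,0,-0.5,0],
  [5.8,0,0,-1.5,0],
  [5.8,0,0,-3,0],
  [5.8,0,0,-3,0],
  [5.8,0,0,-2,0],
])

```text
time_s: 51.88
eef_pos: [577.6, -252.4, 224.3]
ee_rot: [0.002, 0.764, 0.645, 0.0]
force: [0.3, 0.3, 1.0]
grip_width: 0.679
```

Run:
```python
from bl import *
overlay("wrist","w40",1.5);snap("scene","s40",(100,160,260,310),4);blanks("top","t40")
```

```text
centre 447.6 530.4 w,h 38.8 62.1 jawyaw 0.574 px [ 92. 243.]
centre 502.4 318.9 w,h 57.2 63.2 jawyaw 1.153 px [166. 224.]
```

View pics/w40.png

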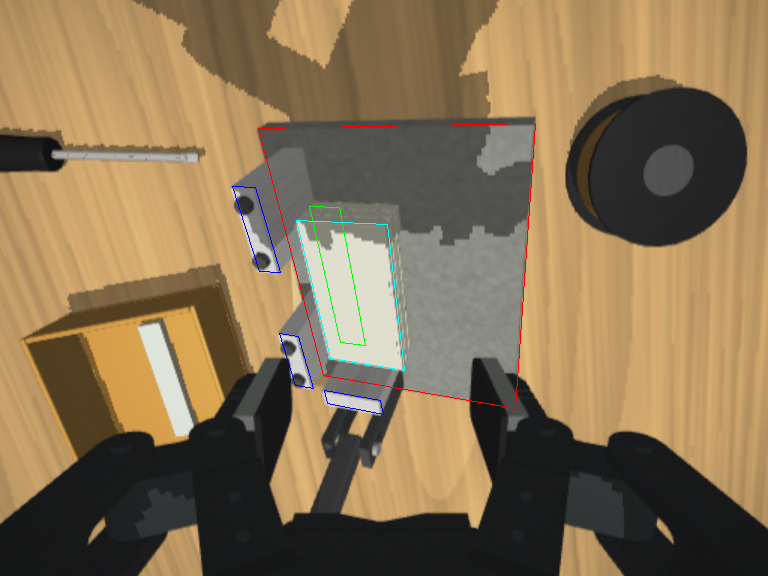

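View pics/s40.png

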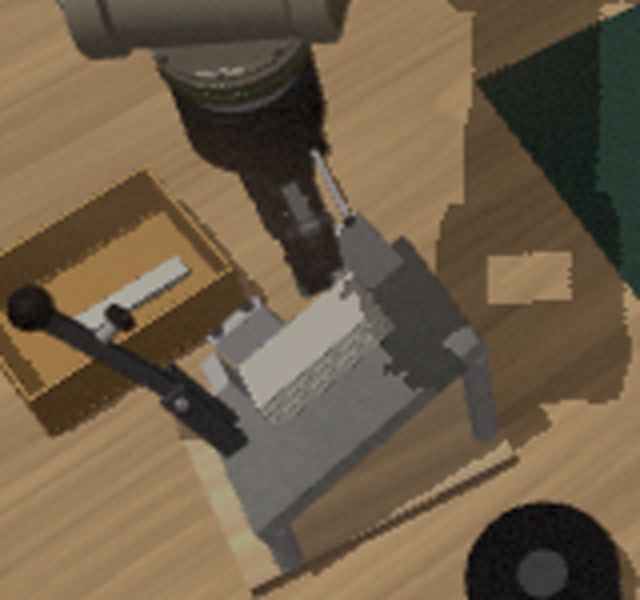

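View pics/t40.png

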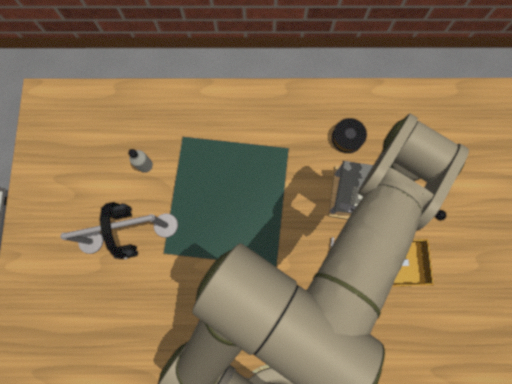

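Run:
```python
from bl import *
for th in (1.72,1.6,1.4,1.2,1.0,.5,-.15):
    print(th,j2w([25,-31+116*np.cos(th),60+116*np.sin(th)]).round(1))
plan([501,-440,300],-.168)
```

```text
1.72 [ 501.7 -395.7  202.3]
1.6 [ 501.8 -383.   207.9]
1.4 [ 503.3 -360.6  213.8]
1.2 [ 506.6 -337.8  215.5]
1.0 [ 511.3 -315.3  212.9]
0.5 [ 528.7 -266.3  188.4]
-0.15 [ 556.5 -233.4  128.1]
pos [ 577.6 -252.4  222.7] tool-d cm [-19.79  -4.39  -7.72] jawyaw -0.168 roll 0.0 F [-0.7 -0.3 -1.2] g 0.679 t 52.0333 j6 -0.43
```

>>> apply_moves([
  [0,0,0,-2.5,0],
  [0,0,0,-3,0],
  [0,-1,-0.2,-2.3,0],
  [0,-2.3,-0.5,0,0],
  [0,-2.6,-0.6,0,0],
  [0,-2.7,-0.6,0,0],
  [0,-2.8,-0.6,0,0],
  [0,-2.8,-0.6,0,0],
  [0,-2.5,-0.6,0,0],
  [0,-2,-0.5,0,0],
  [0,-1.1,-0.2,0,0],
  [0,0,0,0,0],
])

```text
time_s: 53.03
eef_pos: [499.6, -441.6, 297.2]
ee_rot: [-0.001, 0.765, 0.644, -0.0]
force: [0.2, -0.1, 0.8]
grip_width: -0.001
```

>>> apply_moves([
  [0,0,0,0,0],
  [0,0,0,2,0],
  [0,0,0,2.5,0],
  [0,0,0,2.5,0],
  [0,0,0,1.7,0],
  [0,0,0,0.6,0],
  [0,0,0,0,0],
])

```text
time_s: 53.62
eef_pos: [501.1, -438.5, 204.7]
ee_rot: [-0.001, 0.763, 0.646, 0.0]
force: [0.4, 0.6, 0.1]
grip_width: 0.002
```

Run:
```python
from bl import *
plan([502,-420,207],-.168)
snap("wrist","w41");snap("scene","s41",(60,130,260,300),3)
```

```text
pos [ 501.1 -438.5  204.7] tool-d cm [ 1.84 -0.22 -0.23] jawyaw -0.167 roll 0.001 F [0.4 0.6 0.1] g 0.002 t 53.6167 j6 -0.73
```

View pics/w41.png

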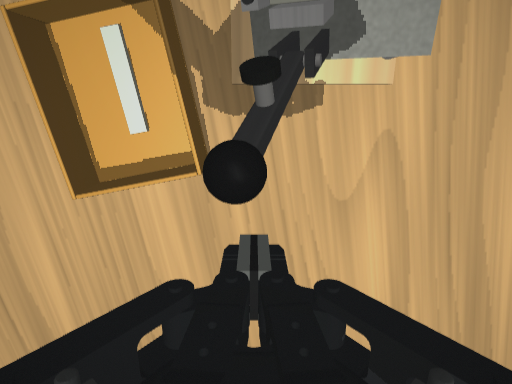

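View pics/s41.png

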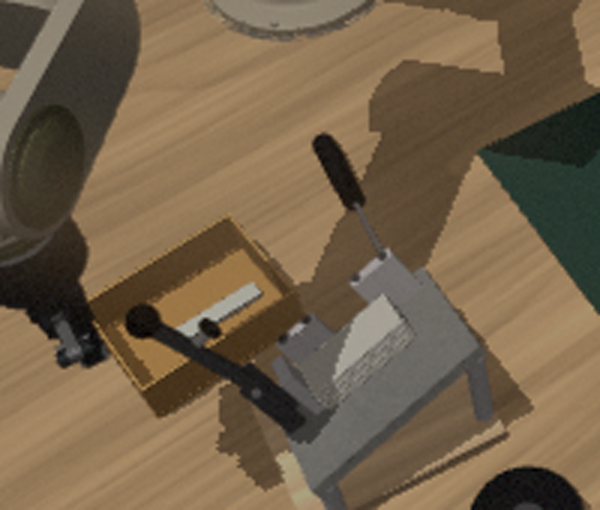

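>>> apply_moves([
  [0,0.8,-0.35,0,0],
  [0,0.6,-0.35,0,0],
  [0,0.5,-0.1,0,0],
  [0,0.5,-0.1,-0.1,0],
  [0,0.5,-0.1,-0.2,0],
  [0,0.5,-0.1,-0.2,0],
  [0,0.5,-0.1,-0.2,0],
  [0,0.5,-0.1,-0.1,0],
  [0,0.5,-0.05,-0.1,0],
])

```text
time_s: 54.47
eef_pos: [495.6, -388.9, 215.1]
ee_rot: [-0.0, 0.764, 0.645, 0.0]
force: [0.1, -1.6, 0.5]
grip_width: -0.005
```

Run:
```python
from bl import *
plan([502,-355,207],-.168)
snap("wrist","w42")
```

```text
pos [ 495.6 -388.9  215.1] tool-d cm [3.45 0.06 0.81] jawyaw -0.168 roll 0.0 F [ 0.1 -1.6  0.5] g -0.005 t 54.4667 j6 -0.68
```

View pics/w42.png

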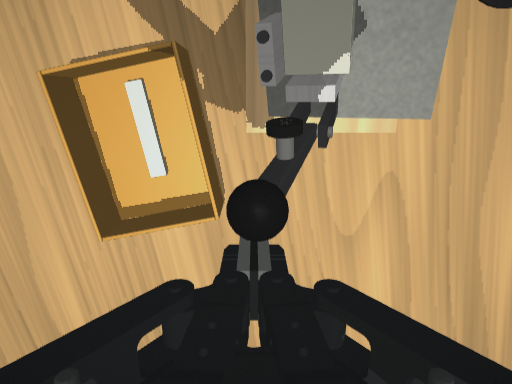

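>>> apply_moves([
  [0,0.45,-0.02,0,0],
  [0,0.45,0,0,0],
  [0,0.45,0,0,0],
  [0,0.45,0,0,0],
  [0,0.45,0,0,0],
  [0,0.45,0,0,0],
  [0,0.4,0,0,0],
  [0,0.3,0,0,0],
  [0,0,0,0,0],
  [0,0,0,0,0],
  [0,0,0,0,0],
])

```text
time_s: 55.43
eef_pos: [501.0, -356.0, 214.9]
ee_rot: [-0.0, 0.764, 0.645, -0.0]
force: [-0.4, 0.7, -0.5]
grip_width: 0.001
```

Run:
```python
from bl import *
plan([502,-355,207],-.168)
snap("wrist","w43")
```

```text
pos [ 501.  -356.   214.9] tool-d cm [0.11 0.08 0.79] jawyaw -0.168 roll -0.0 F [-0.4  0.7 -0.5] g 0.001 t 55.4333 j6 -0.64
```

View pics/w43.png

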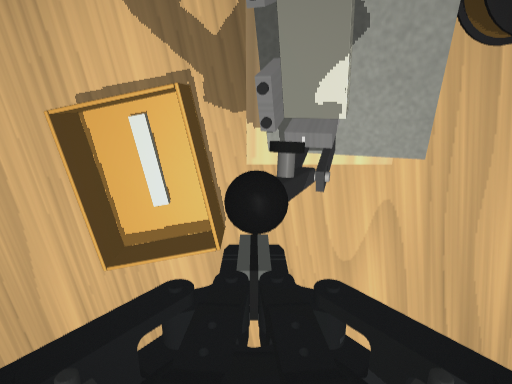

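>>> apply_moves([
  [0,0.4,0,0,0],
  [0,0.4,0,0,0],
  [0,0.4,0,0,0],
  [0,0,0,0,0],
  [0,0,0,0,0],
  [0,0,0,0,0],
  [0,0,0,0,0],
  [0,0,0,0,0],
  [0,0,0,0,0],
  [0,0,0,0,0],
])

```text
time_s: 56.32
eef_pos: [503.0, -344.1, 214.9]
ee_rot: [-0.0, 0.764, 0.645, 0.0]
force: [-0.5, -0.5, 0.0]
grip_width: 0.002
```

Run:
```python
from bl import *
plan([502,-355,207],-.168)
snap("wrist","w44")
```

```text
pos [ 503.  -344.1  214.9] tool-d cm [-1.09  0.08  0.79] jawyaw -0.168 roll -0.0 F [-0.5 -0.5  0. ] g 0.002 t 56.3167 j6 -0.62
```

View pics/w44.png

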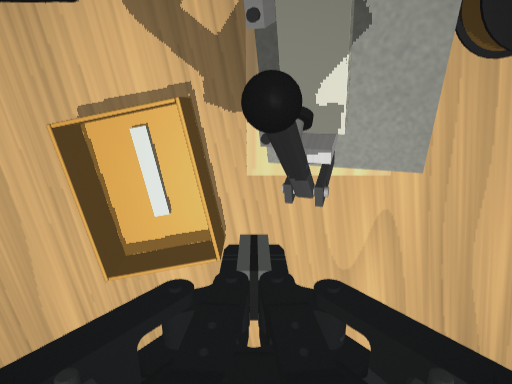

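It is falling by itself. Retreat and let it settle.

>>> apply_moves([
  [0,-1,0,0,0],
  [0,-2,0,-1,0],
  [0,-2,0,-2,0],
  [0,-2,0,-2,0],
  [0,-2,0,-2,0],
  [0,-2,0,-2,0],
  [0,-2,0,-2,0],
  [0,-1,-2,0,0],
  [0,0,-3,0,0],
  [0,0,-3,0,0],
  [0,0,-3,0,0],
  [0,0,0,0,0],
])

```text
time_s: 57.37
eef_pos: [367.1, -463.9, 325.4]
ee_rot: [-0.0, 0.765, 0.644, -0.0]
force: [0.2, -0.5, 1.0]
grip_width: -0.001
```

>>> apply_moves([
  [0,0,-3,0,0],
  [0,0,-3,0,0],
  [0,0,-2,0,0],
  [0,0,0,0,0],
  [0,0,0,0,0],
  [0,0,0,0,0],
  [0,0,0,0,0],
  [0,0,0,0,0],
  [0,0,0,0,0],
  [0,0,0,0,0],
  [0,0,0,0,0],
  [0,0,0,0,0],
])

```text
time_s: 58.37
eef_pos: [292.5, -450.3, 324.8]
ee_rot: [-0.0, 0.764, 0.645, 0.0]
force: [0.4, 0.1, -0.2]
grip_width: -0.0
```

Run:
```python
from bl import *
snap("top","t45",(310,110,460,300),3);snap("scene","s45",(90,150,250,300),4)
i=ctrl.camera_info("scene");k=j2w([25,-31+116*np.cos(.15),60-116*np.sin(.15)]);print(((proj(i,k)-[90,150])*4).round(),((proj(ctrl.camera_info("top"),k)-[310,110])*3).round())
im=cv2.imread("pics/s45.png")
q=((proj(i,j2w([(0,0,24),(50,0,24),(50,100,24),(0,100,24)]))-[90,150])*4).astype(int);cv2.polylines(im,[q],True,(255,255,0),1);cv2.imwrite("pics/s45o.png",im)
snap("scene","s46");snap("top","t46");plan([0,0,0])
```

```text
[[367. 330.]] [[164. 267.]]
pos [ 292.4 -450.3  324.9] tool-d cm [ 39.51 -36.36  32.49] jawyaw -0.168 roll 0 F [ 0.3 -0.1 -1.2] g -0.0 t 58.5667 j6 -1.05
```

View pics/s45o.png

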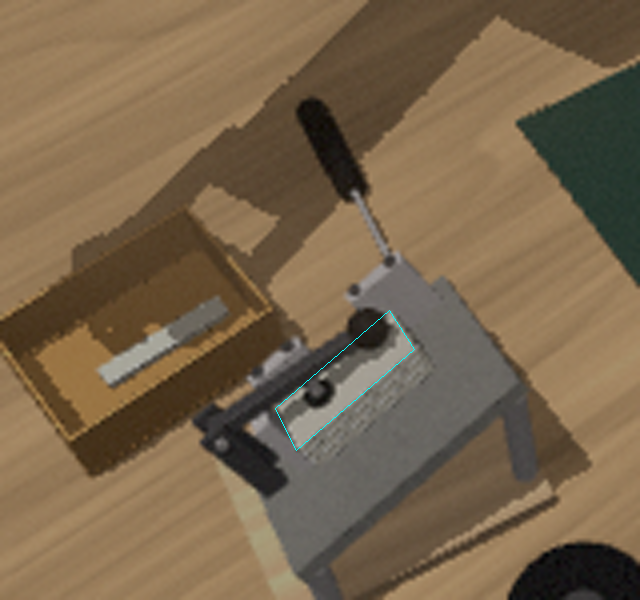

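View pics/t45.png

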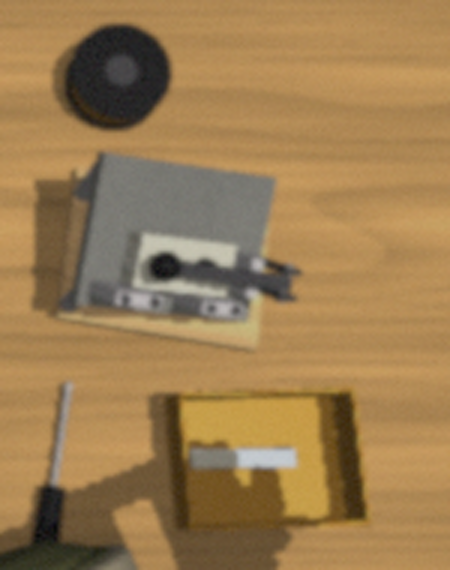

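View pics/s46.png

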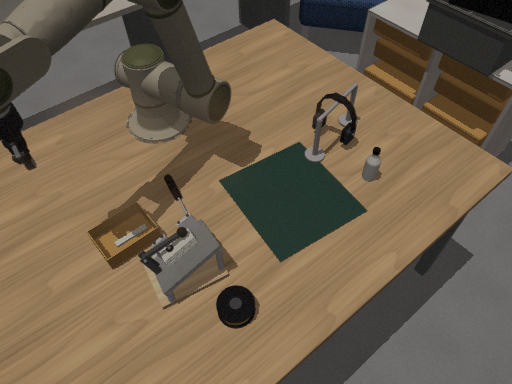

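View pics/t46.png

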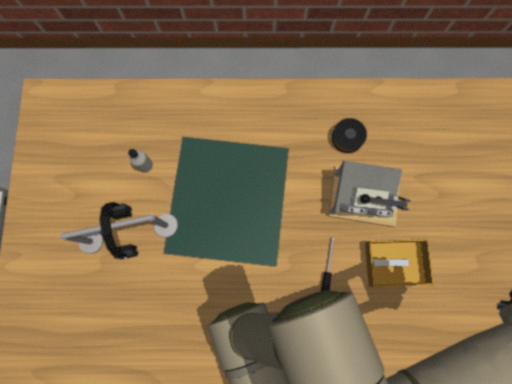

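```bash
python3 -c "
from rig import ctrl
print(ctrl.finish_job())"
```

```text
the job is handed in; nothing more can be done
None
```

The job is done and handed in at about 58.6 s on the robot's clock. The last pictures showed everything in place; no verdict was given.

- **Waste strip:** it could not be gripped in the corner, because the fingers met the stops. I dragged it out by pressing on its top, turned it straight up the slope, gripped it there and dropped it in the scrap tray. The pictures show it lying flat inside.
- **Ear defenders:** they hang on the rail with the headband over the bar, at about mid-length, and stayed there after release.
- **Blanks:** three were present, counting the one under the ear defenders. All three are stacked on the bed, and the drawn outline of a fully home stack of three matches the top blank in the wrist view.
- **Hold-down arm:** I swung it over last. Its knob is within about 1 mm of where it should be with the foot on three blanks (about -0.15 rad).
- **Glue bottle, spool and screwdriver:** they look unmoved.

**What went wrong:** the early attempts to grip the strip pushed the fingers against the stops, with the wrist force reaching about 75 N. That is under the 120 N limit. I could not measure whether the gripper's body itself exceeded its 40 N limit at that moment; the contact appeared to be at the fingers.

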